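Bring the headset up out of its lift case

TASK

Bring the headset up out of the black equipment case: take the blue pry tool from its white rest, slip its blade into the gap under the lid's front lip and lever the lid open (do not pull it up with the bare fingers), swing the lid up until it stands about upright, and lay the tool back on its rest. Then pump the orange handle beside the case through full strokes, letting it right up each time, until the headset tray is all the way up and the handle turns heavy: stop there and don't force it. Lift the tray only by pumping, and leave the mug, mouse and caddy where they are.

Things in the scene. Friction and masses are not known exactly. Their poses are not given: they have to be found in the camera images.
- case: Fixed black equipment case, 205 (x) x 260 (y) x 140 mm high, front towards its own -x (robot side). Origin: centre of its underside, on the table; x from front to back, z up. On its -y side is a grey pump housing (100 x 70 x 70 mm, two fork plates up to 125 mm high). Its place and yaw vary.
- ledge (a point): On the case: middle of the top face of the grey ledge along its front, 131 mm above the table, 112 mm in front of the case's centre. The ledge runs the full width and stands 25 mm out from the front wall (100 mm in front of the centre). The shut lid overhangs it, leaving a gap 9 mm high, about 22 mm deep, open to the front: there the blade goes. Axes as the case.
- lid_hinge (a point): Middle of the lid's hinge line, which runs along the case's y, 105 mm behind the case's centre and 140 mm up. Fixed to the case. Axes as the case.
- lid_lip (a point): On the lid: middle of the lower front edge, 227 mm from the hinge line. The grey lid is 260 mm wide (y), 8 mm thick, 0.25 kg; its underside passes through the hinge line. Its axes turn with the lid.
- lid (a joint): Lid angle in rad: 0 shut (level), 1.57 upright, 1.75 its stop. The hinge is stiff and stays wherever it is left; lifting at the lip takes about 3 N.
- pump_pivot (a point): Hinge axis of the pump handle (along the case's y), on the case: 60 mm behind its centre, 175 mm to its -y side, 100 mm up. Axes as the case.
- pump_grip (a point): Middle of the top face of the orange grip (70 mm long, 34 wide, 20 thick) at the handle's front end: 170 mm from the pivot along the handle, 10 mm above its centre line. At rest the handle points forward (case -x) and 0.45 rad up, grip 183 mm above the table; fully down, 0.15 rad below level. Axes turn with it.
- pump (a joint): Handle angle, rad: 0 at rest (up), 0.6 fully down at a solid stop; springs back by itself. Pressing takes 4 to 10 N. A ratchet lifts the tray on the way down, 13 mm a full stroke (the first 3 to 18); it takes the next tooth only after a stroke past 0.55 let up to under 0.04. Once the tray meets its top stop the handle turns heavy from about 0.35: 15 N by 0.45, 30 N by 0.6. Then over 45 N is forcing.
- tray (a joint): Height of the headset tray in the well, m: 0 lowest, 0.060 at its top stop. Starts somewhere between 0 and 0.028. It stays where it is when the handle is released.
- tray_rim (a point): Point on the tray: middle of the top face of its grey foam, 48 mm above the table when joint tray is 0. The white headset strapped on it stands 51 mm higher than this point.
- rest_top (a point): On the white tool rest, fixed to the table: its centre, level with the tops (30 mm) of its two cross bars, on which the tool's handle lies. Bars 12 mm wide, 70 mm long along the rest's y, 34 mm either side of this point along its x: 56 mm between them for the fingers, above a 4 mm base plate. The rest may be on either side of the case.
- pry_grip (a point): Where to hold the loose blue pry tool: on its handle, 10 mm in front of the handle's middle, half-way up (40 mm above the table at the start). Handle 90 mm long (x) x 18 mm wide (y) x 20 mm high; x points to the blade, z up. 70 g. On its rest the tool lies along the rest's x, its handle's middle above rest_top.
- pry_tip (a point): Middle of the end of the tool's steel blade (22 mm wide, 3 mm thick, standing 54 mm out of the handle at half its height); 89 mm in front of pry_grip along the tool's x.
- mug: White mug, 80 mm across, 90 mm high, standing on the table; origin under its centre. Leave alone.
- mouse: Black computer mouse, 100 x 60 x 34 mm, on the table; origin under its centre. Leave alone.
- caddy: Grey open desk caddy 120 (x) x 80 (y) x 45 mm on the table; origin under its centre. Leave alone.

How it is judged (in metres and radians):
On the way, in this order (a step that is already met when the one before it is completed fails the run):
1. the lid is levered up with the pry tool's blade (value of joint lid above 0.12 rad and contact force between pry and lid above 0.3 N), for 0.05 s.
2. the lid stands open (value of joint lid above 1.25 rad), for 0.2 s.
3. the tool is back on its rest (distance between pry_grip and rest_top below 0.035 m and contact force between the fingers and pry below 0.1 N), for 0.2 s.
4. the tray is pumped all the way up (value of joint tray above 0.0575 m), for 0.1 s.
At the end, for the whole second after the job is handed in: tray fully up (within 2.5 mm of its stop), lid open at least 1.25 rad, pump handle released and back up (under 0.1 rad), pry tool lying flat (within 0.25 rad) and still on its rest with its grip point within 35 mm of the rest's centre point (value of joint tray above 0.0575 m and value of joint lid above 1.25 rad and value of joint pump below 0.1 rad and distance between pry_grip and rest_top below 0.035 m and angle between pry_grip's own z axis and vertical below 0.25 rad and linear speed of pry below 0.02 m/s); the robot touches nothing.
It fails at once if the lid is lifted from shut by the fingers (contact force between the fingers and lid above 1 N and value of joint lid between 0.02 and 0.12 rad).
It fails at once if the tray is raised while the lid is not open (value of joint tray above 0.036 m and value of joint lid below 1 rad).
It fails at once if the handle is forced on (over 45 N) once the tray is at its top stop (value of joint tray above 0.058 m and contact force between any of the fingers, the arm and pump above 45 N).
It fails at once if the tray or headset is pulled by the robot or prodded with the tool (contact force between any of the fingers, the arm, pry and tray above 2 N).
It fails at once if a bystander is shifted more than 30 mm (distance of any of mug, mouse, caddy from where it was at the start of the episode above 0.03 m).
It also fails if it takes over 72 s, if anything falls off the work surface, if the arm or the gripper's body presses on something with over 40 N, if the wrist force passes 120 N, or if a joint passes its speed limit or range.

ROBOT

A 6-joint arm with a two-finger parallel gripper is mounted at the origin on the work surface. World frame = base frame: x ahead of the robot, y to its left, z up, the work surface at z = 0. Lengths are in mm, angles in rad, forces in N, time in s.
With the tool pointing down it reaches from about 375 to 825 mm from the base axis. Payload 5.5 kg.
Tool frame: the origin (TCP) lies on the centre line of the jaws, within the pads' length; the fingertips stand 14 mm ahead of it and the grasp point (between the pads) lies 5 mm behind it; z points along the fingers, x is the direction in which the jaws open and shut, and the axes are right-handed (so a half turn about z gives the same grasp; the last joint's range is limited). The gripper opens to 85 mm and grips with 20 to 120 N. Pads are 22 mm wide; open, the fingers measure 114 mm over their backs; the gripper's body (76 mm by 85 mm) begins 54 mm behind the grasp point. The pads swing forward as they close: fully open they stand 13 mm farther back than shut.
Start: joints at [-1.28, 0.314, -0.047, 1.21, 0, 1.571], TCP at [172.028, -574.805, 245.299] pointing down, gripper open.
Joint ranges: [-2.67, 2.67], [-0.69, 1.73], [-1.03, 1.25], [-2.08, 2.16], [-1.42, 1.45], [-3.14, 3.14]. Speed limits (rad/s): [2.39, 2.39, 3.01, 3.14, 3.14, 3.14].

INTERFACE

Orientations are given as a 3x3 rotation matrix whose columns are the frame's x, y, z axes.
In Python, from rig import bot gives the robot as it stands.
- The arm moves only by the tool carry_out, never from a script. Its argument "deltas" is a list of rows, each a list of 3 entries, a list of its own where there are three numbers: the turn, a rotation vector about the tool's x, y, z in degrees, then the shift along the tool's x, y, z in m, then the opening, from 0 (shut) to 1 (fully open). A call has 1 to 8 rows; each row shifts and turns the pose as measured when the row begins, along the tool's axes as they then stand; what a row does not reach is not made up. A row lasts 1/10 s, in which the tool goes at most 50 mm and 8.59 degrees, less where a joint would pass 70% of its speed; a pose out of reach is approached as far as the arm can. A call with a gripper value outside its range is refused whole. The fingers move at their own pace and stop on an object; the grip force is fixed at half the most. Time passes only in rows, so rows that do not move let the fingers close. It gives the time, the measured TCP pose, the force and the opening at its end, in the units of the state.
- bot.get_obs(): the state, without advancing time (a new reading comes with each control period).
- bot.get_image(name): name is "side" or "top" or "wrist"; returns a dict with "color" (480x640x3 uint8, red, green, blue), "camera_matrix" (3x3 intrinsics, pixels), "xyz" and "orientation" of the camera in the world; the wrist camera has in their place "mount" (4x4, takes a point from camera to tool coordinates, whose origin is the TCP and whose axes are the tool frame's). Camera axes: x right, y up, looking along -z (the intrinsics and any distortion apply to the point x, -y, -z); pixel columns grow to the right and rows downward; lengths in mm; the calibration is good to about 2 mm. A picture is of the moment at which its call begins: read the wrist's pose just before it. There is no depth.
- bot.hand_in(): hands the job in, once; it reports no verdict.
Trained networks look in the newest picture that a camera, given by its name, has taken for a name from the list of things; names that differ only in an ending like _2 or _b are one class to them, and where a whole thing is asked for, a point or a joint stands for the part that bears it (a point fixed in the world has none). Each returns a list of dicts, best first, with "p" (0 to 1); they miss things now and then, are a little off and sometimes report something else, mostly with a low value. They report only what shows in the picture. A call takes as long as a camera call.
- bot.regions_of(label, camera): "region" (480x640 bool, what is visible of it) and "pixel" ([column, row] in pixels, amid what is visible of it).
- bot.landmark_of(label, camera): "pixel" ([column, row] in pixels: a listed point, or the origin of a listed thing).
The state is a dict: "t": time; "joint_positions": joint angles; "dq": joint speeds; "effort": joint torques, N m; "tcp_pos": TCP position; "eef_rot": TCP orientation; "contact_force": force on the tool from outside, world axes, zero at the start; "ft_torque": the same for the moment, N m; "grip_width": opening from 0.0 (shut) to 1.0 (fully open).
Only numpy, scipy, OpenCV 4.12 (cv2) and the standard library are available. Lean on these libraries where they do the work, as an engineer would, in place of code of your own. Each camera call takes 0.05 s, during which the arm holds its last target.

## Working session

There is one attempt and no reset: what is moved stays moved. The work goes in short steps, Python scripts to look and compute and a tool call to move; the robot and the scene stay as the last step left them, time stands still between calls to the robot, and variables do not carry over. Pictures are saved under pics/ and viewed, and the job is handed in when it is done.

Besides the shell and the picture viewer there is one more tool, called after "Request:" by a JSON object that holds its "name" and its "arguments", one argument or row to a line. carry_out: Moves the arm, as the interface text tells. Its arguments: {"type":"object","properties":{"deltas":{"type":"array","items":{"type":"array"}}},"required":["deltas"]}

```bash
ls; mkdir -p pics
cat > h.py <<'E'
import numpy as np, cv2
from rig import bot
def shot(name,fn):
    o=bot.get_obs(); im=bot.get_image(name)
    cv2.imwrite('pics/'+fn,cv2.cvtColor(im['color'],cv2.COLOR_RGB2BGR))
    return o,im
def cam(o,im):
    if 'mount' in im:
        T=np.eye(4);T[:3,:3]=np.array(o['eef_rot']);T[:3,3]=o['tcp_pos']
        M=T@np.array(im['mount']);return M[:3,:3],M[:3,3]
    return np.array(im['orientation']),np.array(im['xyz'])
def ray(o,im,px):
    R,c=cam(o,im);K=np.array(im['camera_matrix'])
    d=np.linalg.inv(K)@np.array([px[0],px[1],1.]);d=R@np.array([d[0],-d[1],-d[2]])
    return c,d
def atz(o,im,px,z):
    c,d=ray(o,im,px);return c+d*(z-c[2])/d[2]
def proj(o,im,P):
    R,c=cam(o,im);K=np.array(im['camera_matrix'])
    q=R.T@(np.array(P,float)-c);q=np.array([q[0],-q[1],-q[2]]);q=K@q;return q[:2]/q[2]
def tri(rs):
    A=np.zeros((3,3));b=np.zeros(3)
    for c,d in rs:
        d=d/np.linalg.norm(d);P=np.eye(3)-np.outer(d,d);A+=P;b+=P@c
    return np.linalg.solve(A,b)
E
python3 - <<'E'
from h import *
np.set_printoptions(precision=1,suppress=True)
print(bot.get_obs())
ims={n:shot(n,n+'0.png') for n in('top','side','wrist')}
for n in ims:
    im=ims[n][1];print(n,{k:im[k] for k in im if k!='color'})
zs=dict(case=0,ledge=131,lid_hinge=140,lid_lip=140,pump_pivot=100,pump_grip=183,rest_top=30,pry_grip=40,pry_tip=40,mug=0,mouse=0,caddy=0)
for l,z in zs.items():
    for n in ims:
        for r in bot.landmark_of(l,n)[:2]:
            print(l,n,round(r['p'],2),np.array(r['pixel']),atz(*ims[n],r['pixel'],z))
E
```

```text
pics
{'t': 0.0, 'joint_positions': array([-1.3,  0.3, -0. ,  1.2, -0. ,  1.6]), 'dq': array([ 0.,  0., -0.,  0.,  0., -0.]), 'effort': array([  0., -54.,  34.,   0.,  -0.,  -0.]), 'tcp_pos': array([ 171.9, -574.3,  244.4]), 'eef_rot': array([[ 0.3, -1. , -0. ],
       [-1. , -0.3,  0. ],
       [-0. ,  0. , -1. ]]), 'contact_force': array([0.9, 0.2, 0.9]), 'ft_torque': array([-0.,  0.,  0.]), 'grip_width': 1.0004323233619417}
top {'camera_matrix': array([[504.3,   0. , 317.6],
       [  0. , 504.3, 243.2],
       [  0. ,   0. ,   1. ]]), 'xyz': array([ 488.3,   14.4, 1274.1]), 'orientation': array([[ 0. ,  1. , -0.1],
       [-1. ,  0. ,  0. ],
       [ 0. ,  0.1,  1. ]])}
side {'camera_matrix': array([[591.4,   0. , 319.8],
       [  0. , 591.4, 236.3],
       [  0. ,   0. ,   1. ]]), 'xyz': array([137.2, 747.9, 864.4]), 'orientation': array([[-0.9,  0.3, -0.4],
       [-0.5, -0.6,  0.7],
       [-0. ,  0.8,  0.6]])}
wrist {'camera_matrix': array([[428.2,   0. , 312.1],
       [  0. , 428.2, 229.7],
       [  0. ,   0. ,   1. ]]), 'mount': array([[   1. ,   -0. ,    0. ,   -0.5],
  
[... 896 characters left out ...]
86. 291.] [445.6 331.5  40. ]
pry_grip top 0.66 [464.6 293.9] [ 452.6 -347.4   40. ]
pry_grip side 0.62 [439.8 206.5] [ 454.1 -346.3   40. ]
pry_grip side 0.46 [360.6 206.7] [ 615.5 -257.8   40. ]
pry_tip top 0.85 [460.8 255.3] [ 546.5 -337.9   40. ]
pry_tip top 0.66 [312.7 267.6] [508.9  24.2  40. ]
pry_tip side 0.58 [402.8 196.2] [ 546.1 -343.3   40. ]
mug top 0.8 [441.6 222.7] [ 630.3 -300.4    0. ]
mug top 0.6 [460.6 258.6] [ 540.1 -348.9    0. ]
mug side 0.81 [362.1 206.8] [ 635.3 -308.     0. ]
mouse top 0.93 [211.5 214. ] [640.2 284.4   0. ]
mouse side 0.55 [210.8 379.4] [641.5 283.1   0. ]
caddy top 0.76 [186.2 289.3] [448.5 341.4   0. ]
caddy side 0.6 [287. 455.] [444.5 341.    0. ]
```

View pics/top0.png

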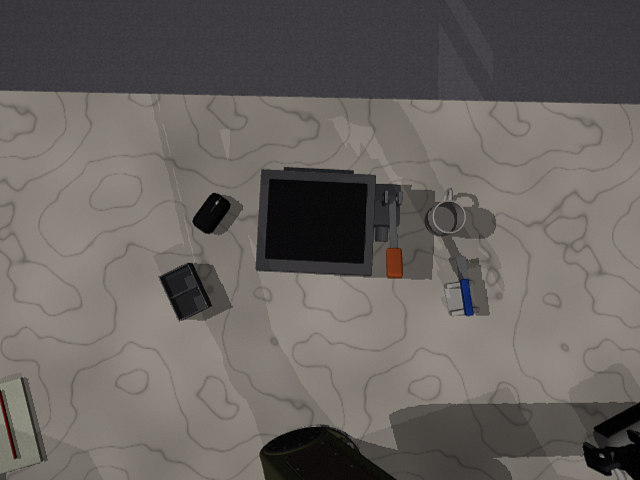

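View pics/side0.png

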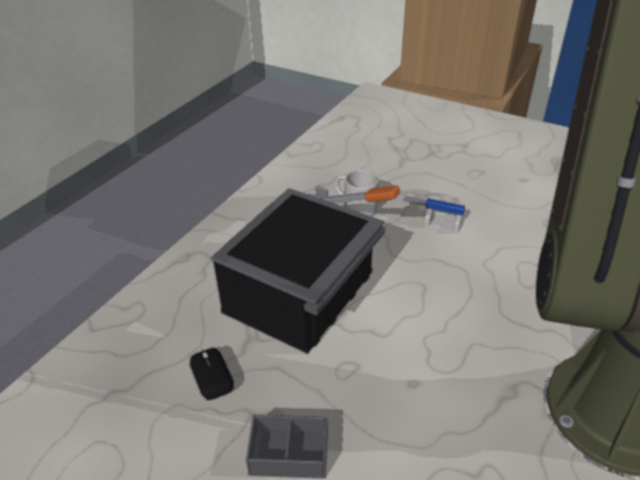

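View pics/wrist0.png

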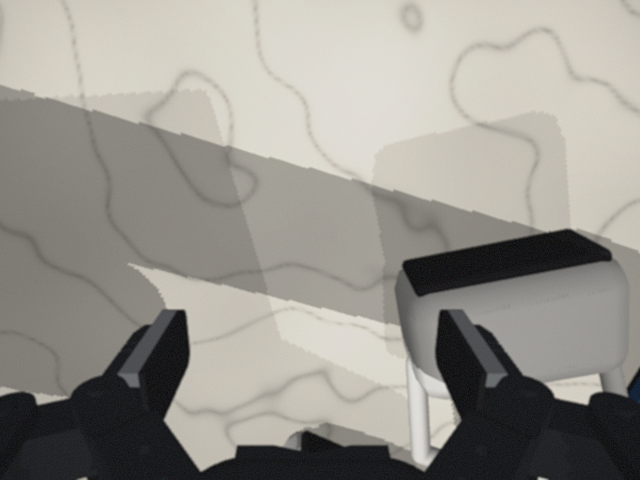

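The top picture shows the case at (316,222), the orange grip at (394,262), the tool and its rest at (464,295), and the mug at (445,216). The mouse and caddy are on the left. I'll move above the tool and refine its pose from the wrist camera.

```bash
cat >> h.py <<'E'
from scipy.spatial.transform import Rotation as Rn
np.set_printoptions(precision=4,suppress=True)
def down(yaw):  # gripper: z down, y axis = -(heading), heading=yaw
    h=np.array([np.cos(yaw),np.sin(yaw),0]);y=-h;z=np.array([0,0,-1.]);x=np.cross(y,z)
    return np.array([x,y,z]).T
def delta(p,R,o=None):
    o=o or bot.get_obs();R0=np.array(o['eef_rot'])
    rv=np.degrees(Rn.from_matrix(R0.T@R).as_rotvec())
    s=R0.T@(np.array(p)-o['tcp_pos'])/1000
    s2=R.T@(np.array(p)-o['tcp_pos'])/1000
    print('t',round(o['t'],2),'tcp',o['tcp_pos'],'rot deg',rv,'shift now-axes m',s,'final-axes',s2,'F',o['contact_force'],'g',round(o['grip_width'],3))
E
python3 - <<'E'
from h import *
o=bot.get_obs()
delta([450,-348,245],down(0.1))
print(np.array(o['eef_rot']))
E
```

```text
t 1.95 tcp [ 172.0544 -574.8048  245.3124] rot deg [-0.0016 -0.0023 10.9343] shift now-axes m [-0.1376 -0.3313  0.0003] final-axes [-0.1979 -0.2992  0.0003] F [-0.1374  0.1982 -0.4039] g 0.997
[[ 0.2868 -0.958   0.    ]
 [-0.958  -0.2868 -0.    ]
 [ 0.     -0.     -1.    ]]
```

Request:
{"name": "carry_out", "arguments": {
  "deltas": [
    [[0, 0, 5.5], [0, 0, 0], 1],
    [[0, 0, 5.5], [0, 0, 0], 1],
    [[0, 0, 0], [-0.025, -0.038, 0], 1],
    [[0, 0, 0], [-0.025, -0.038, 0], 1],
    [[0, 0, 0], [-0.025, -0.038, 0], 1],
    [[0, 0, 0], [-0.025, -0.038, 0], 1],
    [[0, 0, 0], [-0.025, -0.038, 0], 1],
    [[0, 0, 0], [-0.025, -0.038, 0], 1]
  ]
}}

```text
t: 2.75
tcp_pos: [388.5, -404.5, 244.9]
eef_rot: [[0.078, -0.997, 0.0], [-0.997, -0.078, -0.003], [0.003, 0.0, -1.0]]
contact_force: [0.8, -1.1, -0.4]
grip_width: 1.001
```

Request:
{"name": "carry_out", "arguments": {
  "deltas": [
    [[0, 0, 0], [-0.025, -0.038, 0], 1],
    [[0, 0, 0], [-0.023, -0.033, 0], 1],
    [[0, 0, 0], [0, 0, 0], 1]
  ]
}}

```text
t: 3.05
tcp_pos: [461.9, -345.1, 245.1]
eef_rot: [[0.084, -0.996, 0.002], [-0.996, -0.084, -0.003], [0.003, -0.002, -1.0]]
contact_force: [-1.0, -0.2, 0.3]
grip_width: 1.004
```

Run:
```python
from h import *
delta([450,-348,245],down(0.1))
w=shot('wrist','w1.png')
for l,z in dict(rest_top=30,pry_grip=40,pry_tip=40).items():
    for r in bot.landmark_of(l,'wrist')[:2]: print(l,round(r['p'],2),np.array(r['pixel']),atz(*w,r['pixel'],z))
r=bot.regions_of('pry_grip','wrist')[:1]
for q in r:
    m=q['region'];ys,xs=np.nonzero(m);print(q['p'],m.sum(),q['pixel'])
    hs=w[1]['color'].astype(int);b=(hs[...,2]>hs[...,0]+50)&m
    b=b.astype(np.uint8);print(b.sum());rc=cv2.minAreaRect(np.argwhere(b)[:,::-1].astype(np.float32));bx=cv2.boxPoints(rc);print(bx)
    for p in bx: print(atz(*w,p,50))
```

```text
t 3.05 tcp [ 461.9213 -345.0945  245.0938] rot deg [-0.1264 -0.1737 -0.8848] shift now-axes m [0.0019 0.0121 0.0001] final-axes [0.0017 0.0122 0.0001] F [-0.962  -0.1918  0.2936] g 1.004
rest_top 0.74 [310.5 211.1] [ 444.58   -345.2295   30.    ]
pry_grip 0.9 [316.6 206.1] [ 451.8987 -349.5602   40.    ]
pry_tip 0.83 [311.4  91. ] [ 539.3751 -337.9255   40.    ]
0.84 4630 [314.2, 167.9]
2254
[[303.4442 164.3301]
 [325.0409 162.7651]
 [332.8533 270.5758]
 [311.2566 272.1408]]
[ 486.2    -336.3963   50.    ]
[ 488.7697 -352.5843   50.    ]
[ 401.2595 -367.3195   50.    ]
[ 398.3747 -349.7891   50.    ]
```

View pics/w1.png

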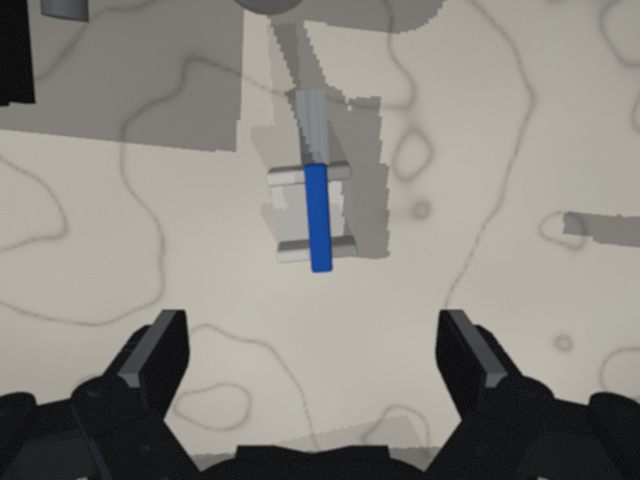

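The wrist picture shows the tool on its rest, with the handle running from (320,270) to (314,165) and the blade end at (311,91). The tool's yaw is about 0.158 rad and its grip point about (453,-350).

Run:
```python
from h import *
delta([452.5,-350,36],down(0.158))
```

```text
t 3.3 tcp [ 457.6352 -348.9405  245.1539] rot deg [-0.0077 -0.2299 -4.6107] shift now-axes m [-0.0002  0.0053  0.2092] final-axes [0.0002 0.0052 0.2092] F [-0.0394 -0.2166  0.2343] g 1.003
```

Request:
{"name": "carry_out", "arguments": {
  "deltas": [
    [[0, 0, -4.6], [0, 0.005, 0.03], 1],
    [[0, 0, 0], [0, 0, 0.035], 1],
    [[0, 0, 0], [0, 0, 0.035], 1],
    [[0, 0, 0], [0, 0, 0.03], 1],
    [[0, 0, 0], [0, 0, 0], 1]
  ]
}}

```text
t: 3.8
tcp_pos: [448.4, -357.0, 113.8]
eef_rot: [[0.149, -0.989, 0.004], [-0.989, -0.149, -0.008], [0.009, -0.003, -1.0]]
contact_force: [0.2, 0.5, -0.3]
grip_width: 0.998
```

Run:
```python
from h import *
delta([452.5,-350,36],down(0.158))
w=shot('wrist','w2.png')
hs=w[1]['color'].astype(int);b=(hs[...,2]>hs[...,0]+50).astype(np.uint8)
rc=cv2.minAreaRect(np.argwhere(b)[:,::-1].astype(np.float32))
for p in cv2.boxPoints(rc): print(p,atz(*w,p,50))
```

```text
t 3.8 tcp [ 448.4176 -356.951   113.7892] rot deg [-0.167  -0.5027 -0.4945] shift now-axes m [-0.0069 -0.0048  0.0777] final-axes [-0.0062 -0.0051  0.0778] F [ 0.1578  0.4749 -0.3285] g 0.998
[280. 176.] [ 486.7837 -336.4326   50.    ]
[317. 176.] [ 489.273  -353.0477   50.    ]
[317. 346.] [ 401.4151 -366.649    50.    ]
[280. 346.] [ 398.6403 -347.6997   50.    ]
```

View pics/w2.png

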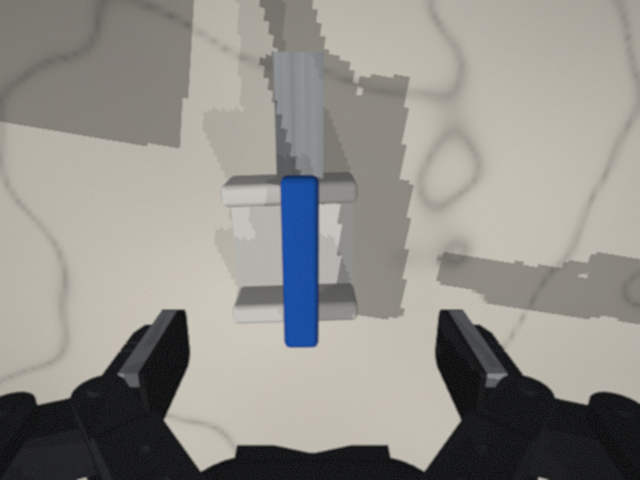

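Request:
{"name": "carry_out", "arguments": {
  "deltas": [
    [[0, 0, -0.5], [-0.006, -0.005, 0.01], 1],
    [[0, 0, 0], [0, 0, 0.015], 1],
    [[0, 0, 0], [0, 0, 0.015], 1],
    [[0, 0, 0], [0, 0, 0], 1]
  ]
}}

```text
t: 4.25
tcp_pos: [457.3, -355.1, 81.1]
eef_rot: [[0.155, -0.988, 0.015], [-0.988, -0.156, -0.016], [0.018, -0.012, -1.0]]
contact_force: [-0.7, 0.5, -0.4]
grip_width: 0.998
```

Run:
```python
from h import *
delta([452.5,-350,36],down(0.158))
```

```text
t 4.25 tcp [ 457.2609 -355.0671   81.0892] rot deg [-0.6926 -1.0352 -0.1094] shift now-axes m [-0.0066  0.0045  0.0449] final-axes [-0.0058  0.0039  0.0451] F [-0.7493  0.514  -0.4122] g 0.998
```

Request:
{"name": "carry_out", "arguments": {
  "deltas": [
    [[-0.7, -1, 0], [-0.006, 0.004, 0.01], 1],
    [[0, 0, 0], [0, 0, 0.012], 1],
    [[0, 0, 0], [0, 0, 0], 1]
  ]
}}

```text
t: 4.55
tcp_pos: [454.4, -350.8, 60.8]
eef_rot: [[0.156, -0.988, 0.003], [-0.988, -0.156, -0.002], [0.003, -0.003, -1.0]]
contact_force: [-0.2, 0.5, -0.3]
grip_width: 1.0
```

Run:
```python
from h import *
delta([452.5,-350,36],down(0.158))
```

```text
t 4.55 tcp [ 454.3693 -350.7687   60.77  ] rot deg [-0.1493 -0.1595 -0.0889] shift now-axes m [-0.0011  0.0018  0.0248] final-axes [-0.0011  0.0017  0.0248] F [-0.2262  0.5476 -0.3009] g 1.0
```

Request:
{"name": "carry_out", "arguments": {
  "deltas": [
    [[0, 0, 0], [-0.001, 0.002, 0.012], 1],
    [[0, 0, 0], [0, 0, 0.012], 1],
    [[0, 0, 0], [0, 0, 0.001], 1],
    [[0, 0, 0], [0, 0, 0], 0.1],
    [[0, 0, 0], [0, 0, 0], 0.1],
    [[0, 0, 0], [0, 0, 0], 0],
    [[0, 0, 0], [0, 0, 0], 0],
    [[0, 0, 0], [0, 0, 0], 0]
  ]
}}

```text
t: 5.35
tcp_pos: [452.8, -350.6, 34.4]
eef_rot: [[0.156, -0.988, 0.004], [-0.988, -0.156, -0.003], [0.004, -0.004, -1.0]]
contact_force: [0.1, -0.4, -1.3]
grip_width: 0.198
```

Run:
```python
from h import *
delta([452.5,-350,36],down(0.158))
w=shot('wrist','w3.png')
```

```text
t 5.35 tcp [ 452.7969 -350.621    34.433 ] rot deg [-0.2008 -0.2189 -0.0915] shift now-axes m [-0.0007  0.0002 -0.0016] final-axes [-0.0007  0.0002 -0.0016] F [ 0.1242 -0.4198 -1.2559] g 0.198
```

View pics/w3.png

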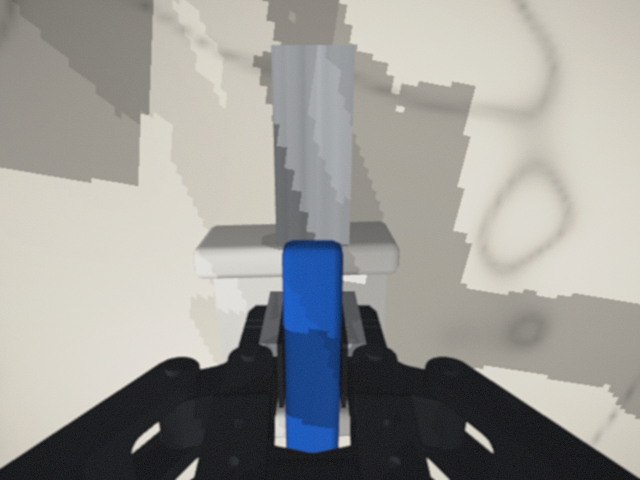

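The tool is gripped, with the opening at 0.198. Next I lift it and carry it to the front of the case.

Request:
{"name": "carry_out", "arguments": {
  "deltas": [
    [[0, 0, 0], [0, 0, -0.02], 0],
    [[0, 0, 0], [0, 0, -0.04], 0],
    [[0, 0, 0], [0, 0, -0.04], 0],
    [[0, 0, 0], [0, 0, -0.04], 0],
    [[0, 0, 0], [0, 0, -0.04], 0],
    [[0, 0, 0], [0, 0, -0.02], 0],
    [[0, 0, 0], [0, 0, 0], 0]
  ]
}}

```text
t: 6.1
tcp_pos: [450.2, -348.6, 240.4]
eef_rot: [[0.156, -0.988, 0.0], [-0.988, -0.156, -0.0], [0.0, -0.0, -1.0]]
contact_force: [0.3, -0.2, -0.6]
grip_width: 0.201
```

Run:
```python
from h import *
delta([385,25,235],down(-0.05))
```

```text
t 6.1 tcp [ 450.2169 -348.5712  240.379 ] rot deg [-0.0244 -0.0194 11.829 ] shift now-axes m [-0.3792  0.0062  0.0052] final-axes [-0.3698  0.0838  0.0054] F [ 0.347  -0.1634 -0.6469] g 0.201
```

Request:
{"name": "carry_out", "arguments": {
  "deltas": [
    [[0, 0, 5.9], [0, 0.03, 0], 0],
    [[0, 0, 5.9], [-0.02, 0.03, 0], 0],
    [[0, 0, 0], [-0.045, 0.02, 0], 0],
    [[0, 0, 0], [-0.045, 0.003, 0], 0],
    [[0, 0, 0], [-0.045, 0, 0], 0],
    [[0, 0, 0], [-0.045, 0, 0], 0],
    [[0, 0, 0], [-0.045, 0, 0], 0],
    [[0, 0, 0], [0, 0, 0], 0]
  ]
}}

```text
t: 6.9
tcp_pos: [372.3, -100.6, 228.5]
eef_rot: [[-0.062, -0.998, -0.008], [-0.998, 0.062, 0.004], [-0.004, 0.008, -1.0]]
contact_force: [0.1, -0.5, -1.5]
grip_width: 0.199
```

Run:
```python
from h import *
delta([385,25,235],down(-0.05))
```

```text
t 6.9 tcp [ 372.3403 -100.5931  228.5085] rot deg [ 0.4634  0.2195 -0.7126] shift now-axes m [-0.1262 -0.0047 -0.0061] final-axes [-0.1261 -0.0064 -0.0065] F [ 0.1311 -0.5465 -1.5088] g 0.199
```

Request:
{"name": "carry_out", "arguments": {
  "deltas": [
    [[0, 0, 0], [-0.04, -0.002, -0.003], 0],
    [[0, 0, 0], [-0.04, -0.002, -0.003], 0],
    [[0.5, 0.2, -0.7], [-0.04, -0.002, 0], 0],
    [[0, 0, 0], [-0.01, 0, 0], 0],
    [[0, 0, 0], [0, 0, 0], 0]
  ]
}}

```text
t: 7.4
tcp_pos: [382.5, 2.1, 229.0]
eef_rot: [[-0.013, -1.0, -0.006], [-1.0, 0.013, 0.024], [-0.024, 0.006, -1.0]]
contact_force: [-0.0, 0.1, -0.6]
grip_width: 0.2
```

Run:
```python
from h import *
delta([385,25,235],down(-0.05))
ims={n:shot(n,n+'4.png') for n in('wrist','top','side')}
for l,z in dict(ledge=131,lid_lip=140,lid_hinge=140,pry_tip=None,pump_grip=183,pump_pivot=100).items():
    rs=[]
    for n in ims:
        for r in bot.landmark_of(l,n)[:1]:
            rs.append(ray(*ims[n],r['pixel']));print(l,n,round(r['p'],2),np.array(r['pixel']), atz(*ims[n],r['pixel'],z) if z else '')
    if len(rs)>1: print('  tri',tri(rs))
```

```text
t 7.4 tcp [382.4928   2.1314 229.0202] rot deg [0.3954 1.3913 2.1068] shift now-axes m [-0.023  -0.0022 -0.0054] final-axes [-0.023  -0.0014 -0.006 ] F [-0.0196  0.099  -0.6441] g 0.2
ledge top 0.57 [311.5 269.6] [502.8098  26.0565 131.    ]
ledge side 0.86 [347.7 262.1] [506.4704  18.5385 131.    ]
  tri [502.7095  25.978  138.4789]
lid_lip wrist 0.95 [273.1  11.8] [494.0942  21.096  140.    ]
lid_lip top 0.68 [315.4 271.6] [498.3933  17.1146 140.    ]
lid_lip side 0.82 [348.9 260.3] [502.2981  22.0476 140.    ]
  tri [498.4231  19.9743 139.009 ]
lid_hinge top 0.58 [321.2 167. ] [736.3085   8.9067 140.    ]
lid_hinge side 0.71 [251.5 219.8] [729.5729   7.6315 140.    ]
  tri [733.7739   7.3209 138.7273]
pry_tip wrist 0.83 [312.   46.8] 
pry_tip top 0.75 [324.6 286. ] 
pry_tip side 0.71 [366.8 221.1] 
  tri [472.8214   0.586  227.343 ]
pump_grip top 0.83 [392.7 260. ] [ 526.5347 -149.7004  183.    ]
pump_grip side 0.9 [380.  188.4] [ 526.0155 -157.0727  183.    ]
  tri [ 524.76   -149.692   187.9553]
pump_pivot top 0.63 [388.8 200. ] [ 670.0528 -151.4827  100.    ]
pump_pivot side 0.89 [318.9 201.5] [ 669.5686 -158.1801  100.    ]
  tri [ 667.7023 -151.5586  105.0338]
```

View pics/wrist4.png

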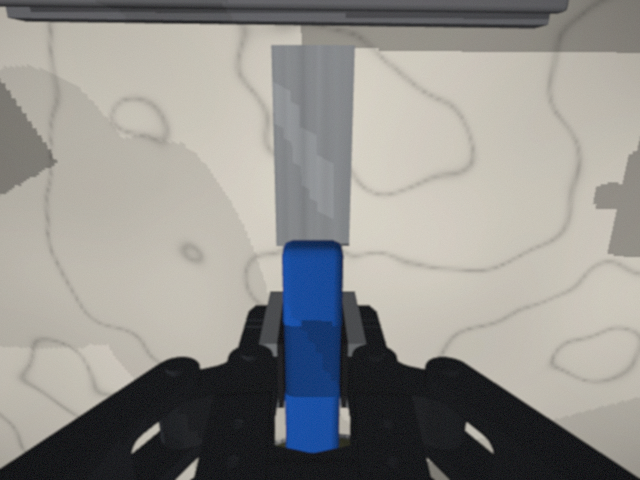

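View pics/top4.png

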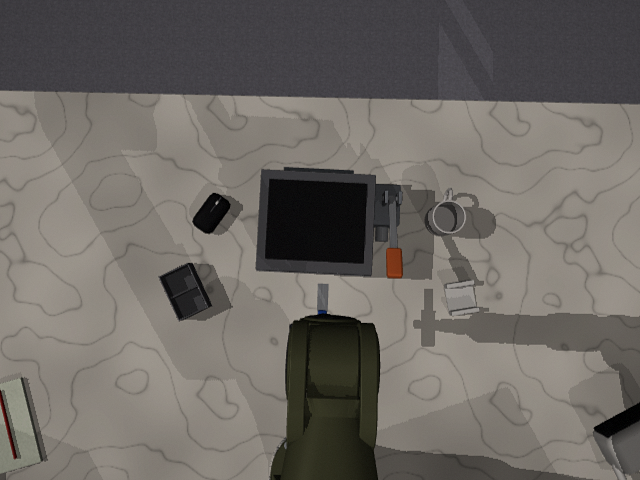

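View pics/side4.png

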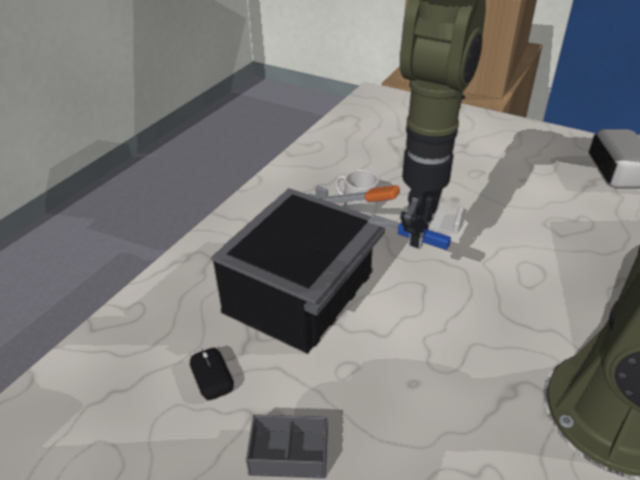

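Run:
```python
from h import *
top=shot('top','top5.png')
for r in bot.regions_of('lid','top')[:2]:
    m=r['region'].astype(np.uint8);print(r['p'],m.sum())
    rc=cv2.minAreaRect(np.argwhere(m)[:,::-1].astype(np.float32));b=cv2.boxPoints(rc);print(b)
    c=cv2.approxPolyDP(max(cv2.findContours(m,0,1)[0],key=cv2.contourArea),4,True)[:,0];print(c)
    for p in b: print(atz(*top,p,148))
    print([atz(*top,p,148)[:2] for p in c])
w=shot('wrist','w5.png')
for p in [(0,15),(548,24),(0,3),(567,9)]: print(p,atz(*w,p,131 if p[1]>10 else 140))
im=cv2.imread('pics/w5.png')[:80];cv2.imwrite('pics/w5c.png',cv2.resize(im,(800,100)))
im=cv2.imread('pics/top5.png')[150:300,240:410];cv2.imwrite('pics/top5c.png',cv2.resize(im,None,fx=4,fy=4,interpolation=cv2.INTER_CUBIC)[:600,:800])
```

```text
0.83 11546
[[254.971  269.266 ]
 [260.6423 168.5996]
 [376.5561 175.1299]
 [370.8847 275.7963]]
[[262 172]
 [259 268]
 [371 272]
 [374 175]]
[500.724  151.8961 148.    ]
[728.0052 145.6302 148.    ]
[ 718.6306 -116.3988  148.    ]
[ 491.5491 -106.729   148.    ]
[array([720.3041, 142.3483]), array([503.7286, 142.9976]), array([ 500.0011, -106.8693]), array([ 718.8051, -110.6231])]
(0, 15) [497.1634 155.9469 131.    ]
(548, 24) [ 488.879  -108.6103  131.    ]
(0, 3) [500.7614 148.4549 140.    ]
(567, 9) [ 493.8304 -111.89    140.    ]
```

View pics/top5c.png

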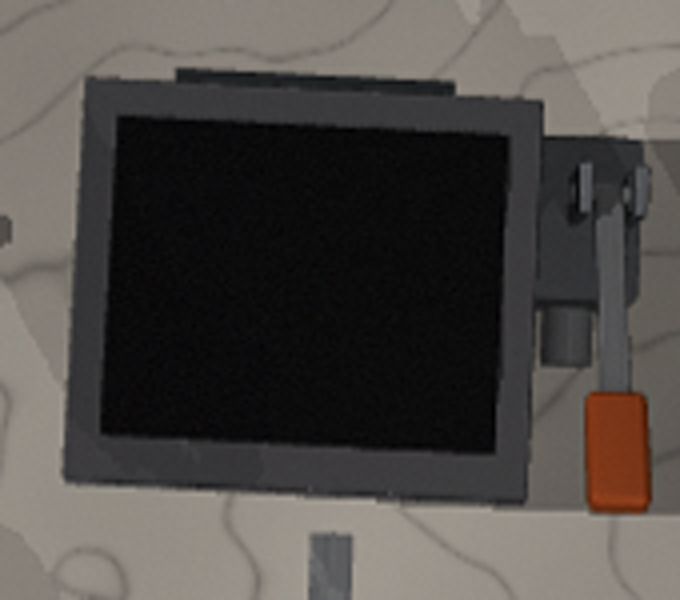

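View pics/w5c.png

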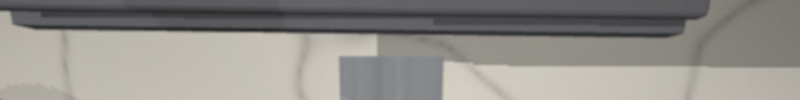

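Run:
```python
from h import *
o=bot.get_obs();im=bot.get_image('top');t=(o,im)
P=[atz(*t,p,148)[:2] for p in [(256.25,270.5),(371.25,275.5),(261.25,169.25),(375.75,175.25)]]
FL,FR,BL,BR=P;print(P)
print('widths',np.linalg.norm(FL-FR),np.linalg.norm(BL-BR),'depth',np.linalg.norm(FL-BL),np.linalg.norm(FR-BR))
d=(BL+BR-FL-FR)/2;print('yaw d',np.arctan2(d[1],d[0]));e=(FL+BL-FR-BR)/2;print('yaw e',-np.arctan2(e[0],e[1]))
yaw=(np.arctan2(d[1],d[0])-np.arctan2(e[0],e[1]))/2
u=np.array([np.cos(yaw),np.sin(yaw)])
print('front mid',(FL+FR)/2,'back',(BL+BR)/2,'c from front',(FL+FR)/2+122*u)
w=(o,bot.get_image('wrist'))
a,b=atz(*w,(0,10),140),atz(*w,(566,14),140);print(a,b,-np.arctan2((a-b)[0],(a-b)[1]))
```

```text
[array([498.0368, 148.9673]), array([ 492.225, -107.534]), array([726.5482, 144.2166]), array([ 718.318 , -114.5822])]
widths 256.5672012962465 258.9296771103849 depth 228.56074227012925 226.20282675632382
yaw d -0.025948538695347308
yaw e -0.02724344804968417
front mid [495.1309  20.7167] back [722.4331  14.8172] c from front [617.0878  17.4723]
[497.8716 149.1886 140.    ] [ 491.8295 -111.8196  140.    ] -0.02314516449375824
```

The lid corners give a consistent case pose: yaw -0.026, lip middle at (495,20), hinge at (722,14). In the wrist view the blade end is at (312,47) and the lid's front edge at row 12 or so. I line up in front of the gap.

Run:
```python
from h import *
delta([390,22.5,150],down(-0.025))
```

```text
t 8.7 tcp [383.0362   2.2484 229.9646] rot deg [0.2891 1.4271 0.66  ] shift now-axes m [-0.0183 -0.0071  0.0804] final-axes [-0.0204 -0.0065  0.08  ] F [ 0.459  -1.2743 -1.3721] g 0.199
```

Request:
{"name": "carry_out", "arguments": {
  "deltas": [
    [[0.3, 1.4, 0.7], [-0.018, 0, 0.01], 0],
    [[0, 0, 0], [0, 0, 0.02], 0],
    [[0, 0, 0], [0, 0, 0.02], 0],
    [[0, 0, 0], [0, 0, 0.02], 0],
    [[0, 0, 0], [0, 0, 0.01], 0],
    [[0, 0, 0], [0, 0, 0], 0]
  ]
}}

```text
t: 9.3
tcp_pos: [383.0, 3.1, 145.8]
eef_rot: [[-0.004, -1.0, 0.002], [-1.0, 0.004, 0.015], [-0.015, -0.002, -1.0]]
contact_force: [0.0, -0.0, -0.5]
grip_width: 0.2
```

Run:
```python
from h import *
delta([390,22.5,130],down(-0.025))
```

```text
t 9.3 tcp [383.0099   3.1044 145.7936] rot deg [-0.1176  0.8409  1.2114] shift now-axes m [-0.0192 -0.0069  0.0161] final-axes [-0.0196 -0.0065  0.0158] F [ 0.0224 -0.0337 -0.4652] g 0.2
```

Request:
{"name": "carry_out", "arguments": {
  "deltas": [
    [[0, 0.8, 1.2], [-0.015, -0.003, 0.005], 0],
    [[0, 0, 0], [-0.01, -0.003, 0.004], 0],
    [[0, 0, 0], [0, 0, 0], 0]
  ]
}}

```text
t: 9.6
tcp_pos: [390.6, 6.2, 137.7]
eef_rot: [[-0.0, -1.0, 0.004], [-1.0, 0.001, 0.02], [-0.02, -0.004, -1.0]]
contact_force: [0.0, 0.3, -1.0]
grip_width: 0.205
```

Run:
```python
from h import *
delta([390,22.5,130],down(-0.025))
```

```text
t 9.6 tcp [390.5754   6.1887 137.7288] rot deg [-0.2094  1.1696  1.4025] shift now-axes m [-0.0162  0.0006  0.0081] final-axes [-0.0163  0.001   0.0077] F [ 0.0064  0.3322 -0.9686] g 0.205
```

Run:
```python
from h import *
o=bot.get_obs();print(o['joint_positions'],o['dq'],o['effort'])
```

```text
[-0.0007 -0.0038 -0.6823  0.8884  0.0204  3.1415] [-0.0043 -0.0073  0.0108  0.0103 -0.0079 -0.0006] [  0.0692 -30.1021  30.5257  -0.2275   0.1469  -0.0003]
```

Request:
{"name": "carry_out", "arguments": {
  "deltas": [
    [[0, 0, 0], [-0.016, 0, 0], 0],
    [[0, 0, 0], [-0.01, 0, 0], 0]
  ]
}}

```text
t: 9.8
tcp_pos: [391.6, 17.5, 139.1]
eef_rot: [[0.017, -1.0, 0.005], [-0.999, -0.017, 0.035], [-0.035, -0.005, -0.999]]
contact_force: [-0.7, 0.5, -0.6]
grip_width: 0.199
```

Run:
```python
from h import *
delta([390,22.5,130],down(-0.025))
o=bot.get_obs();print(o['joint_positions'],o['dq'])
```

```text
t 9.8 tcp [391.5739  17.4651 139.0902] rot deg [-0.2547  1.9857  2.4001] shift now-axes m [-0.0047  0.0015  0.0093] final-axes [-0.005   0.0017  0.0091] F [-0.6895  0.5241 -0.601 ] g 0.199
[ 0.0166 -0.0038 -0.6792  0.8903  0.0346  3.1414] [ 0.0645 -0.0025  0.0134  0.0089  0.048  -0.0016]
```

Joint 6 is at its range limit of 3.14, so this heading can't be held at y > 0. I'll use a spot to the right along the lip, y about -45, where the joint has margin.

Run:
```python
from h import *
delta([388,-45,140],down(-0.025))
```

```text
t 9.8 tcp [391.5739  17.4651 139.0902] rot deg [-0.2547  1.9857  2.4001] shift now-axes m [ 0.0623  0.0046 -0.0031] final-axes [ 0.0625  0.002  -0.0009] F [-0.6895  0.5241 -0.601 ] g 0.199
```

Request:
{"name": "carry_out", "arguments": {
  "deltas": [
    [[0, 1, 0.5], [0.02, 0, 0], 0],
    [[0, 1, 0.5], [0.02, 0, 0], 0],
    [[0, 0, 0.5], [0.02, 0, 0], 0],
    [[0, 0, 0], [0.005, 0, 0], 0],
    [[0, 0, 0], [0, 0, 0], 0]
  ]
}}

```text
t: 10.3
tcp_pos: [393.8, -47.2, 139.9]
eef_rot: [[-0.005, -1.0, 0.009], [-1.0, 0.005, 0.001], [-0.001, -0.009, -1.0]]
contact_force: [-1.3, 0.2, -1.7]
grip_width: 0.198
```

Run:
```python
from h import *
delta([388,-45,130],down(-0.025))
o=bot.get_obs();print(o['joint_positions'],o['dq'])
```

```text
t 10.3 tcp [393.8241 -47.1537 139.8844] rot deg [-0.493   0.0467  1.1228] shift now-axes m [-0.0021  0.0059  0.0098] final-axes [-0.002   0.0059  0.0099] F [-1.2529  0.2118 -1.6608] g 0.198
[-0.1205  0.0016 -0.6713  0.8894  0.0017  3.0265] [ 0.0012 -0.0027  0.003   0.0004  0.0039  0.0014]
```

Request:
{"name": "carry_out", "arguments": {
  "deltas": [
    [[-0.5, 0, 1.1], [0, 0.006, 0.006], 0],
    [[0, 0, 0], [0, 0, 0.005], 0],
    [[0, 0, 0], [0, 0, 0], 0]
  ]
}}

```text
t: 10.6
tcp_pos: [387.4, -45.6, 128.1]
eef_rot: [[-0.025, -1.0, -0.001], [-1.0, 0.025, 0.002], [-0.002, 0.001, -1.0]]
contact_force: [-0.3, -0.5, -0.9]
grip_width: 0.2
```

Run:
```python
from h import *
delta([388,-45,130],down(-0.025))
s=shot('side','s6.png');w=shot('wrist','w6.png')
im=cv2.imread('pics/s6.png')[150:350,250:480];cv2.imwrite('pics/s6c.png',cv2.resize(im,None,fx=3,fy=3,interpolation=cv2.INTER_CUBIC))
o=s[0];R=np.array(o['eef_rot']);tip=o['tcp_pos']+R@[0,-89.7,-5.6];print('tip',tip,proj(*s,tip))
for n,i in(('side',s),('wrist',w)): 
  for r in bot.landmark_of('pry_tip',n)[:1]:print(n,r, atz(*i,r['pixel'],135.5))
```

```text
t 10.6 tcp [387.3592 -45.5639 128.097 ] rot deg [0.0325 0.1189 0.0062] shift now-axes m [-0.0006 -0.0006 -0.0019] final-axes [-0.0006 -0.0006 -0.0019] F [-0.3383 -0.5219 -0.9242] g 0.2
tip [477.0343 -47.8081 133.6461] [377.5705 245.6072]
side {'pixel': [377.8, 243.8], 'p': 0.96} [478.0757 -50.8208 135.5   ]
wrist {'pixel': [312.4, 46.8], 'p': 0.6} [475.7932 -47.6077 135.5   ]
```

View pics/s6c.png

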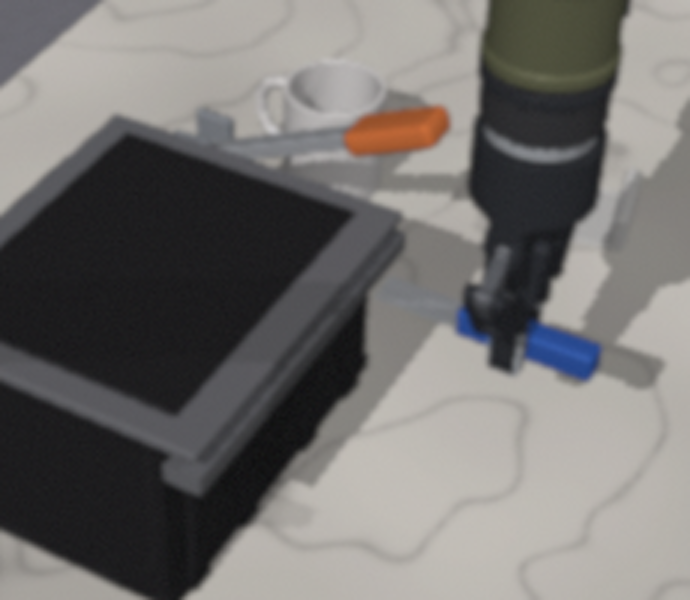

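View pics/w6.png

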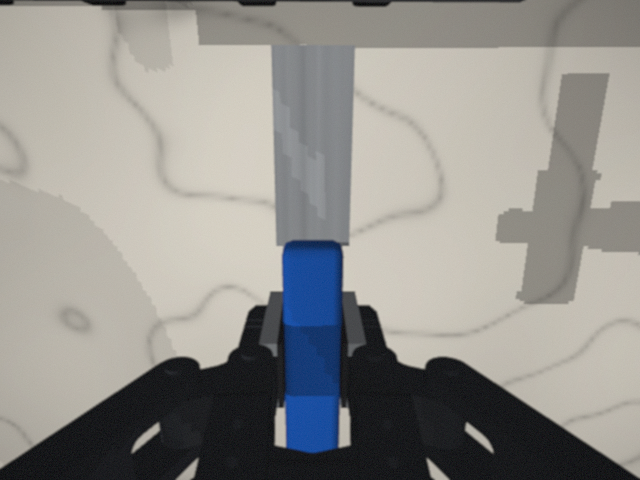

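Request:
{"name": "carry_out", "arguments": {
  "deltas": [
    [[0, 0, 0], [0, -0.004, -0.002], 0],
    [[0, 0, 0], [0, -0.003, 0], 0],
    [[0, 0, 0], [0, 0, 0], 0]
  ]
}}

```text
t: 11.1
tcp_pos: [396.3, -46.0, 131.5]
eef_rot: [[-0.025, -1.0, 0.002], [-1.0, 0.025, 0.002], [-0.002, -0.002, -1.0]]
contact_force: [0.2, -0.2, -1.0]
grip_width: 0.201
```

Run:
```python
from h import *
delta([418,-46.5,130],down(-0.025))
```

```text
t 11.1 tcp [396.2757 -45.9776 131.5055] rot deg [-0.1002  0.095   0.0184] shift now-axes m [-0.     -0.0217  0.0015] final-axes [-0.     -0.0217  0.0015] F [ 0.1708 -0.2477 -1.0185] g 0.201
```

Request:
{"name": "carry_out", "arguments": {
  "deltas": [
    [[-0.1, 0, 0], [0, -0.003, 0.0015], 0],
    [[0, 0, 0], [0, -0.003, 0], 0],
    [[0, 0, 0], [0, 0, 0], 0]
  ]
}}

```text
t: 11.4
tcp_pos: [403.2, -46.2, 130.0]
eef_rot: [[-0.025, -1.0, 0.0], [-1.0, 0.025, 0.002], [-0.002, -0.0, -1.0]]
contact_force: [0.1, 0.6, -1.0]
grip_width: 0.199
```

Run:
```python
from h import *
delta([418,-46.5,130],down(-0.025))
w=shot('wrist','w7.png')
```

```text
t 11.4 tcp [403.2352 -46.2211 130.0268] rot deg [-0.0191  0.093   0.0145] shift now-axes m [-0.0001 -0.0148  0.    ] final-axes [-0.0001 -0.0148  0.    ] F [ 0.1479  0.65   -0.9856] g 0.199
```

View pics/w7.png

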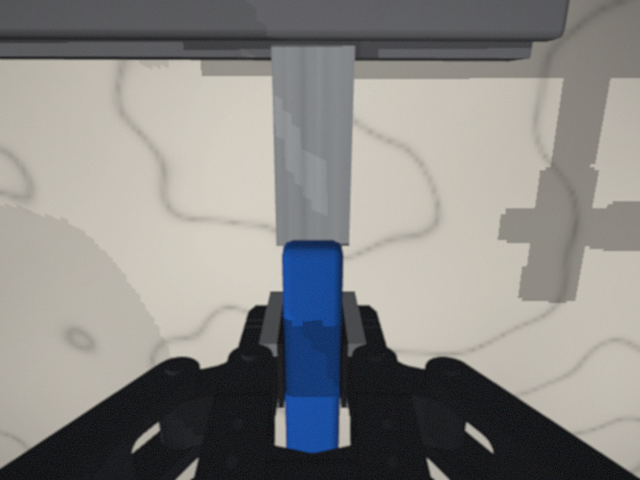

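The blade tip, at (312,46), has just reached the ledge edge and sits level in the gap. Pushing in further.

Request:
{"name": "carry_out", "arguments": {
  "deltas": [
    [[0, 0, 0], [0, -0.004, 0], 0],
    [[0, 0, 0], [0, -0.004, 0], 0],
    [[0, 0, 0], [0, -0.004, 0], 0],
    [[0, 0, 0], [0, 0, 0], 0]
  ]
}}

```text
t: 11.85
tcp_pos: [415.9, -46.5, 129.9]
eef_rot: [[-0.025, -1.0, -0.0], [-1.0, 0.025, 0.002], [-0.002, 0.0, -1.0]]
contact_force: [0.4, -0.0, -0.4]
grip_width: 0.203
```

Run:
```python
from h import *
delta([418,-46.5,130],down(-0.025))
w=shot('wrist','w8.png')
```

```text
t 11.85 tcp [415.9303 -46.522  129.8832] rot deg [0.004  0.0985 0.0068] shift now-axes m [-0.0001 -0.0021 -0.0001] final-axes [-0.0001 -0.0021 -0.0001] F [ 0.3777 -0.0159 -0.4259] g 0.203
```

View pics/w8.png

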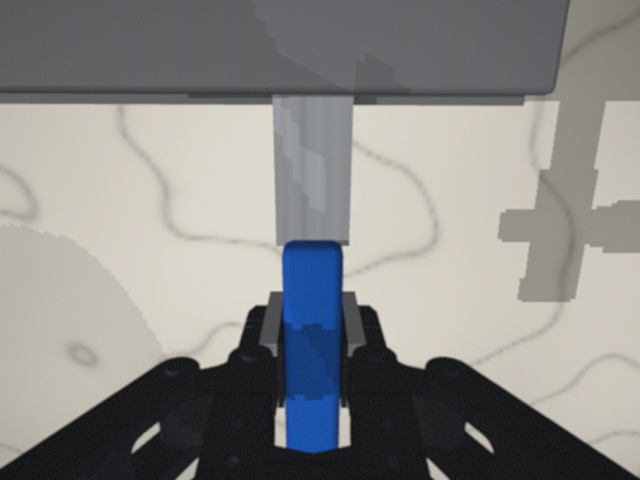

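The lid's front edge now covers the blade at row 95, so the blade is about 12 mm in. A little deeper, then lift.

Request:
{"name": "carry_out", "arguments": {
  "deltas": [
    [[0, 0, 0], [0, -0.004, 0], 0],
    [[0, 0, 0], [0, 0, -0.004], 0],
    [[0, 0, 0], [0, 0, -0.006], 0],
    [[0, 0, 0], [0, 0, -0.008], 0],
    [[0, 0, 0], [0, 0, -0.008], 0],
    [[0, 0, 0], [0, 0, 0], 0]
  ]
}}

```text
t: 12.5
tcp_pos: [418.8, -46.5, 157.5]
eef_rot: [[-0.025, -1.0, -0.003], [-1.0, 0.025, 0.002], [-0.002, 0.003, -1.0]]
contact_force: [0.2, 0.6, -1.8]
grip_width: 0.198
```

Run:
```python
from h import *
delta([418,-46.5,160],down(-0.025))
w=shot('wrist','w9.png');s=shot('side','s9.png')
im=cv2.imread('pics/s9.png')[150:350,250:480];cv2.imwrite('pics/s9c.png',cv2.resize(im,None,fx=3,fy=3,interpolation=cv2.INTER_CUBIC))
```

```text
t 12.5 tcp [418.7944 -46.5242 157.531 ] rot deg [0.1573 0.1082 0.0131] shift now-axes m [-0.      0.0008 -0.0025] final-axes [-0.      0.0008 -0.0025] F [ 0.2289  0.5702 -1.783 ] g 0.198
```

View pics/w9.png

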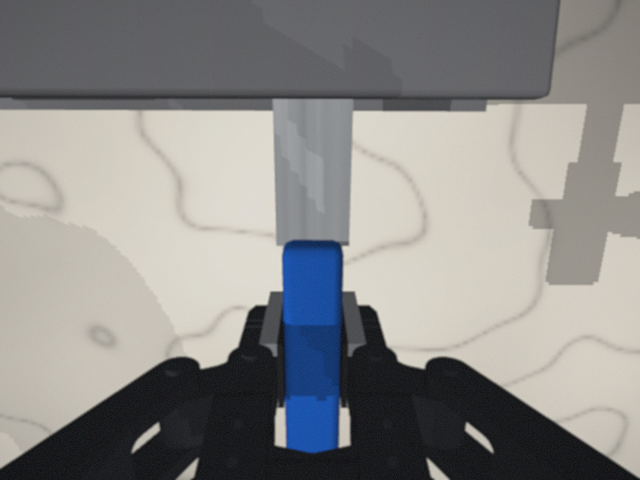

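View pics/s9c.png

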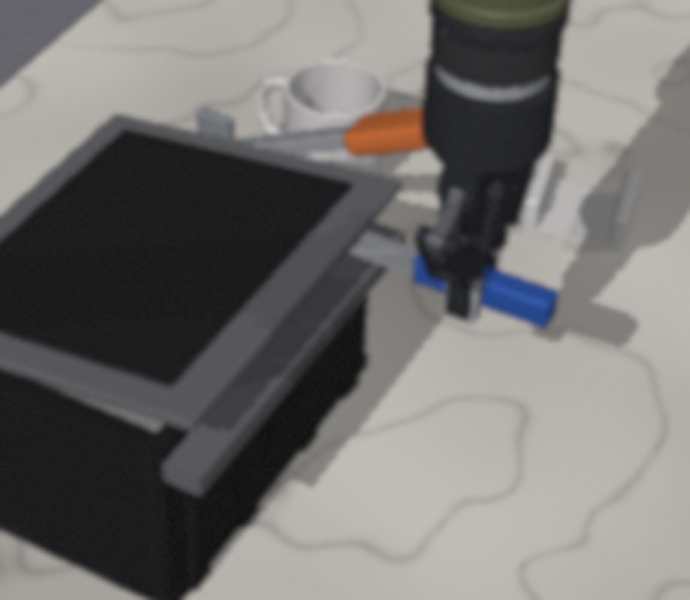

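The lid is lifting with the blade clearly under it, at about 0.11 rad. I continue along the lid's arc.

Request:
{"name": "carry_out", "arguments": {
  "deltas": [
    [[0, 0, 0], [0, -0.006, -0.018], 0],
    [[0, 0, 0], [0, -0.007, -0.018], 0],
    [[0, 0, 0], [0, -0.01, -0.018], 0],
    [[0, 0, 0], [0, -0.01, -0.018], 0],
    [[0, 0, 0], [0, 0, 0], 0]
  ]
}}

```text
t: 13.1
tcp_pos: [446.5, -47.2, 227.3]
eef_rot: [[-0.025, -1.0, -0.016], [-1.0, 0.025, 0.002], [-0.002, 0.016, -1.0]]
contact_force: [-0.6, -0.6, -1.5]
grip_width: 0.201
```

Run:
```python
from h import *
delta([452,-47.3,230],down(-0.025))
s=shot('side','s10.png');print(bot.get_obs()['joint_positions'])
```

```text
t 13.1 tcp [446.538  -47.2129 227.3314] rot deg [ 0.8982  0.1206 -0.0131] shift now-axes m [-0.0001 -0.0054 -0.0028] final-axes [-0.     -0.0055 -0.0027] F [-0.6447 -0.6254 -1.4771] g 0.201
[-0.106   0.0525 -0.4092  1.1265  0.0009  3.0609]
```

View pics/s10.png

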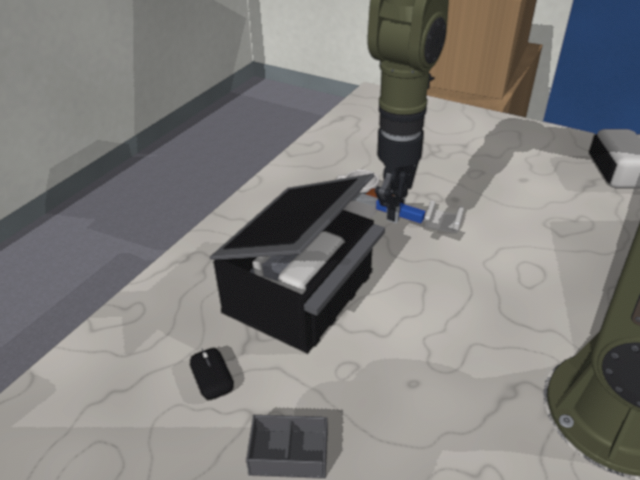

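Request:
{"name": "carry_out", "arguments": {
  "deltas": [
    [[0.9, 0, 0], [0, -0.015, -0.018], 0],
    [[0, 0, 0], [0, -0.016, -0.016], 0],
    [[0, 0, 0], [0, -0.016, -0.013], 0],
    [[0, 0, 0], [0, -0.016, -0.012], 0],
    [[0, 0, 0], [0, -0.017, -0.008], 0],
    [[0, 0, 0], [0, -0.018, -0.008], 0],
    [[0, 0, 0], [0, 0, 0], 0]
  ]
}}

```text
t: 13.85
tcp_pos: [534.9, -49.3, 290.9]
eef_rot: [[-0.026, -0.999, -0.025], [-1.0, 0.026, 0.004], [-0.003, 0.025, -1.0]]
contact_force: [0.4, -0.4, -1.9]
grip_width: 0.2
```

Run:
```python
from h import *
delta([545,-49,300],down(-0.025))
s=shot('side','s11.png');print(bot.get_obs()['joint_positions'])
```

```text
t 13.85 tcp [534.8714 -49.2747 290.863 ] rot deg [ 1.4315  0.179  -0.0485] shift now-axes m [-0.0006 -0.0099 -0.0094] final-axes [-0.0005 -0.0101 -0.0091] F [ 0.4029 -0.4229 -1.9168] g 0.2
[-0.0928  0.2008 -0.0922  1.3047  0.0014  3.0747]
```

View pics/s11.png

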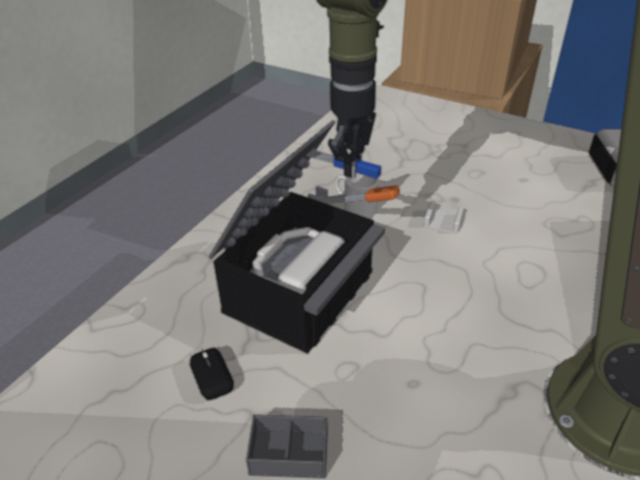

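Request:
{"name": "carry_out", "arguments": {
  "deltas": [
    [[1.4, 0, 0], [0, -0.016, -0.008], 0],
    [[0, 0, 0], [0, -0.018, -0.006], 0],
    [[0, 0, 0], [0, -0.018, -0.002], 0],
    [[0, 0, 0], [0, -0.018, 0], 0],
    [[0, 0, 0], [0, 0, 0], 0]
  ]
}}

```text
t: 14.4
tcp_pos: [602.0, -51.1, 304.5]
eef_rot: [[-0.026, -1.0, -0.003], [-1.0, 0.026, 0.004], [-0.003, 0.003, -1.0]]
contact_force: [-0.1, -0.3, -1.1]
grip_width: 0.204
```

Run:
```python
from h import *
delta([609,-51,311],down(-0.025))
s=shot('side','s12.png');print(bot.get_obs()['joint_positions'])
t=shot('top','t12.png')
for n,i in(('top',t),('side',s)):
  for r in bot.landmark_of('lid_lip',n)[:1]:print(n,r,atz(*i,r['pixel'],365))
```

```text
t 14.4 tcp [602.0378 -51.0579 304.5302] rot deg [ 0.1978  0.1981 -0.0825] shift now-axes m [-0.0003 -0.0069 -0.0065] final-axes [-0.0002 -0.007  -0.0065] F [-0.0525 -0.3157 -1.131 ] g 0.204
[-0.0863  0.3092  0.081   1.3469  0.0032  3.0816]
top {'pixel': [319.9, 162.1], 'p': 0.97} [696.0989  12.5585 365.    ]
side {'pixel': [258.6, 127.2], 'p': 0.72} [683.9467  17.0383 365.    ]
```

View pics/s12.png

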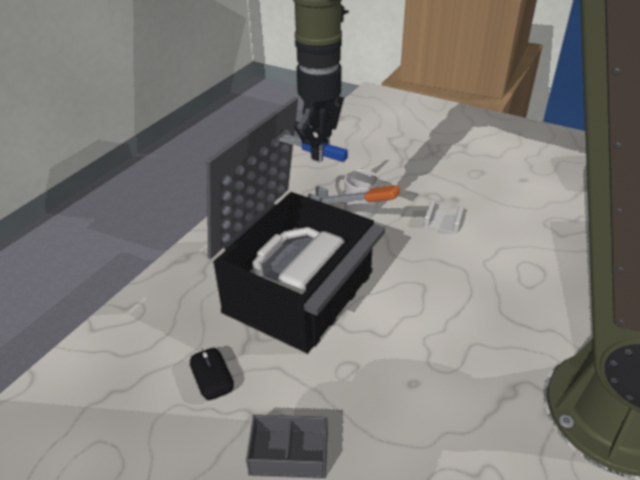

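The lid stands nearly upright, with its top edge near (258,127). One small nudge more, then I retreat.

Request:
{"name": "carry_out", "arguments": {
  "deltas": [
    [[0, 0, 0], [0, -0.007, 0], 0],
    [[0, 0, 0], [0, -0.004, 0], 0],
    [[0, 0, 0], [0, 0, 0], 0],
    [[0, 0, 0], [0, 0.02, 0], 0],
    [[0, 0, 0], [0, 0.035, 0], 0],
    [[0, 0, 0], [0, 0.04, 0], 0],
    [[0, 0, 0], [0, 0.04, 0], 0],
    [[0, 0, 0], [0, 0, 0], 0]
  ]
}}

```text
t: 15.4
tcp_pos: [471.8, -47.5, 304.4]
eef_rot: [[-0.026, -1.0, -0.004], [-1.0, 0.026, 0.004], [-0.003, 0.004, -1.0]]
contact_force: [-0.1, -0.7, -0.8]
grip_width: 0.199
```

Run:
```python
from h import *
delta([452.8,-350.6,34.4],down(0.157))
ims=[shot('side','s13.png'),shot('top','t13.png')];rs=[]
for n,i in(('side',ims[0]),('top',ims[1])):
  for r in bot.landmark_of('lid_lip',n)[:1]:print(n,r);rs.append(ray(*i,r['pixel']))
print(tri(rs))
```

```text
t 15.4 tcp [471.8003 -47.508  304.4262] rot deg [  0.2258   0.2184 -10.5085] shift now-axes m [0.3044 0.0098 0.269 ] final-axes [0.2964 0.0662 0.27  ] F [-0.0754 -0.7363 -0.804 ] g 0.199
side {'pixel': [252.6, 124.6], 'p': 0.66}
top {'pixel': [320.6, 158.3], 'p': 0.85}
[702.6448  10.7678 362.373 ]
```

View pics/t13.png

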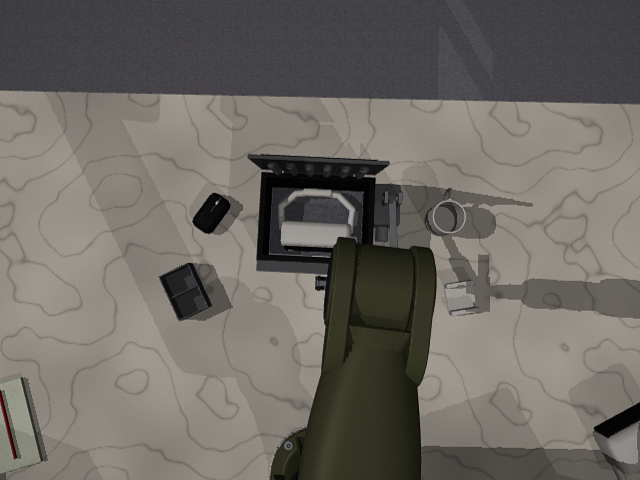

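The lid's top edge triangulates to 363 mm up and about 20 mm in front of the hinge, so about 1.49 rad. Now I take the tool back to its rest.

Request:
{"name": "carry_out", "arguments": {
  "deltas": [
    [[0, 0, -5.3], [0.02, 0.015, 0], 0],
    [[0, 0, -5.2], [0.04, 0.015, 0], 0],
    [[0, 0, 0], [0.045, 0.01, 0], 0],
    [[0, 0, 0], [0.045, 0.01, 0], 0],
    [[0, 0, 0], [0.045, 0.005, 0], 0],
    [[0, 0, 0], [0.045, 0.005, 0.01], 0],
    [[0, 0, 0], [0.03, 0, 0.03], 0],
    [[0, 0, 0], [0, 0, 0.03], 0]
  ]
}}

```text
t: 16.4
tcp_pos: [468.9, -336.1, 235.3]
eef_rot: [[0.17, -0.985, 0.013], [-0.985, -0.17, -0.004], [0.006, -0.013, -1.0]]
contact_force: [0.5, 0.2, -1.2]
grip_width: 0.202
```

Run:
```python
from h import *
delta([452.8,-350.6,34.4],down(0.157))
```

```text
t 16.4 tcp [ 468.8775 -336.1359  235.2969] rot deg [-0.7239 -0.3378  0.8105] shift now-axes m [0.0103 0.0208 0.2007] final-axes [0.0118 0.0181 0.2009] F [ 0.5338  0.1899 -1.2023] g 0.202
```

Request:
{"name": "carry_out", "arguments": {
  "deltas": [
    [[-0.7, -0.3, 0.8], [0.006, 0.009, 0.03], 0],
    [[0, 0, 0], [0.005, 0.009, 0.035], 0],
    [[0, 0, 0], [0, 0, 0.035], 0],
    [[0, 0, 0], [0, 0, 0.03], 0],
    [[0, 0, 0], [0, 0, 0], 0]
  ]
}}

```text
t: 16.9
tcp_pos: [455.9, -355.3, 93.4]
eef_rot: [[0.153, -0.988, -0.003], [-0.988, -0.153, 0.002], [-0.003, 0.003, -1.0]]
contact_force: [-0.4, 0.6, -0.7]
grip_width: 0.2
```

Run:
```python
from h import *
delta([452.8,-350.6,34.4],down(0.157))
```

```text
t 16.9 tcp [ 455.9459 -355.3052   93.3664] rot deg [ 0.1683  0.1634 -0.2014] shift now-axes m [-0.005   0.0022  0.059 ] final-axes [-0.0051  0.0024  0.059 ] F [-0.4088  0.6391 -0.7157] g 0.2
```

Request:
{"name": "carry_out", "arguments": {
  "deltas": [
    [[0.1, 0.1, -0.2], [-0.005, 0.002, 0.01], 0],
    [[0, 0, 0], [0, 0, 0.015], 0],
    [[0, 0, 0], [0, 0, 0.012], 0],
    [[0, 0, 0], [0, 0, 0], 0]
  ]
}}

```text
t: 17.3
tcp_pos: [457.9, -353.6, 57.7]
eef_rot: [[0.157, -0.988, 0.002], [-0.988, -0.157, -0.001], [0.001, -0.001, -1.0]]
contact_force: [-0.9, -0.6, -0.6]
grip_width: 0.203
```

Run:
```python
from h import *
delta([452.8,-350.6,34.4],down(0.157))
w=shot('wrist','w14.png')
```

```text
t 17.3 tcp [ 457.8842 -353.6463   57.6882] rot deg [-0.0802 -0.0819  0.0368] shift now-axes m [-0.0038  0.0046  0.0233] final-axes [-0.0038  0.0045  0.0233] F [-0.8677 -0.6147 -0.623 ] g 0.203
```

View pics/w14.png

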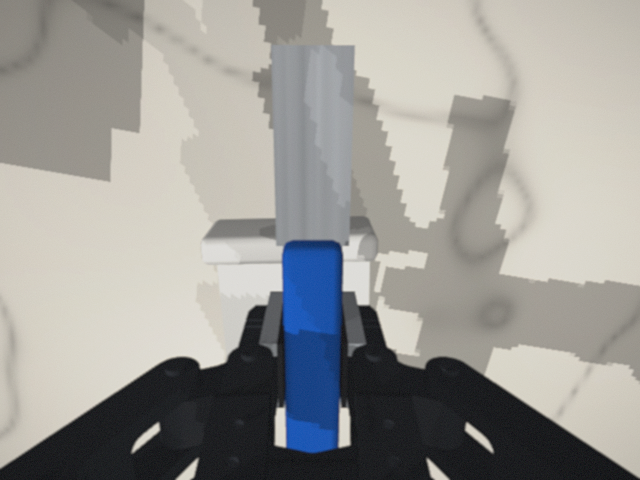

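Request:
{"name": "carry_out", "arguments": {
  "deltas": [
    [[0, 0, 0], [-0.004, 0.005, 0.004], 0],
    [[0, 0, 0], [-0.003, 0.003, 0.004], 0],
    [[0, 0, 0], [0, 0, 0.004], 0],
    [[0, 0, 0], [0, 0, 0], 0]
  ]
}}

```text
t: 17.75
tcp_pos: [450.7, -349.5, 48.6]
eef_rot: [[0.157, -0.988, 0.006], [-0.988, -0.157, -0.005], [0.006, -0.006, -1.0]]
contact_force: [0.3, 0.3, -0.6]
grip_width: 0.197
```

Run:
```python
from h import *
delta([452.8,-350.6,34.6],down(0.157))
```

```text
t 17.75 tcp [ 450.7204 -349.4606   48.64  ] rot deg [-0.3164 -0.3343  0.0426] shift now-axes m [ 0.0014 -0.0018  0.0141] final-axes [ 0.0015 -0.0019  0.014 ] F [ 0.2819  0.2979 -0.6439] g 0.197
```

Request:
{"name": "carry_out", "arguments": {
  "deltas": [
    [[-0.3, -0.3, 0], [0.001, -0.001, 0.006], 0],
    [[0, 0, 0], [0, 0, 0.005], 0],
    [[0, 0, 0], [0, 0, 0.001], 0],
    [[0, 0, 0], [0, 0, 0], 0]
  ]
}}

```text
t: 18.15
tcp_pos: [452.3, -350.7, 35.9]
eef_rot: [[0.157, -0.988, 0.0], [-0.988, -0.157, -0.001], [0.001, -0.0, -1.0]]
contact_force: [-0.0, -0.4, 0.3]
grip_width: 0.203
```

Run:
```python
from h import *
delta([452.8,-350.6,34.6],down(0.157))
```

```text
t 18.15 tcp [ 452.3275 -350.6636   35.8718] rot deg [-0.0178 -0.0358  0.0418] shift now-axes m [ 0.     -0.0005  0.0013] final-axes [ 0.     -0.0005  0.0013] F [-0.0084 -0.4472  0.3492] g 0.203
```

Request:
{"name": "carry_out", "arguments": {
  "deltas": [
    [[0, 0, 0], [0, 0, 0.001], 0],
    [[0, 0, 0], [0, 0, 0], 0.6],
    [[0, 0, 0], [0, 0, 0], 1],
    [[0, 0, 0], [0, 0, 0], 1],
    [[0, 0, 0], [0, 0, 0], 1],
    [[0, 0, 0], [0, 0, 0], 1]
  ]
}}

```text
t: 18.75
tcp_pos: [453.0, -351.2, 35.5]
eef_rot: [[0.157, -0.988, 0.002], [-0.988, -0.157, -0.001], [0.002, -0.001, -1.0]]
contact_force: [-0.5, -0.3, 0.5]
grip_width: 0.999
```

Request:
{"name": "carry_out", "arguments": {
  "deltas": [
    [[0, 0, 0], [0, 0, -0.01], 1],
    [[0, 0, 0], [0, 0, -0.03], 1],
    [[0, 0, 0], [0, 0, -0.04], 1],
    [[0, 0, 0], [0, 0, -0.04], 1],
    [[0, 0, 0], [0, 0, -0.04], 1],
    [[0, 0, 0], [0, 0, -0.04], 0],
    [[0, 0, 0], [0, 0, -0.02], 0],
    [[0, 0, 0], [0, 0, 0], 0]
  ]
}}

```text
t: 19.55
tcp_pos: [451.3, -349.8, 268.9]
eef_rot: [[0.157, -0.988, 0.002], [-0.988, -0.157, -0.002], [0.002, -0.002, -1.0]]
contact_force: [0.3, -1.1, -1.0]
grip_width: 0.516
```

Run:
```python
from h import *
o=bot.get_obs();print(o['tcp_pos'],o['joint_positions'])
w=shot('wrist','w15.png')
for l,z in dict(rest_top=30,pry_grip=40,pry_tip=40).items():
    for r in bot.landmark_of(l,'wrist')[:1]: print(l,round(r['p'],2),np.array(r['pixel']),atz(*w,r['pixel'],z))
ims=[shot('top','t15.png'),shot('side','s15.png')]
for l,z in dict(pump_grip=183,pump_pivot=100).items():
  for n,i in(('top',ims[0]),('side',ims[1]),('wrist',w)):
    for r in bot.landmark_of(l,n)[:1]: print(l,n,round(r['p'],2),np.array(r['pixel']),atz(*i,r['pixel'],z))
hs=ims[0][1]['color'].astype(int);b=((hs[...,0]>130)&(hs[...,2]<70)).astype(np.uint8);b[:,:350]=0;b[:,420:]=0
rc=cv2.minAreaRect(np.argwhere(b)[:,::-1].astype(np.float32));print(b.sum(),[(p,atz(*ims[0],p,183)) for p in cv2.boxPoints(rc)])
```

```text
[ 451.3273 -349.8187  268.8596] [-0.6593  0.2484 -0.0801  1.2398 -0.0002  2.3246]
rest_top 0.63 [304.7 194.8] [ 441.2943 -344.4852   30.    ]
pry_grip 0.82 [312.6 185.9] [ 452.3577 -349.7305   40.    ]
pry_tip 0.78 [314.1  77.9] [ 537.9707 -337.2154   40.    ]
pump_grip top 0.83 [395.1 259.8] [ 527.0754 -154.89    183.    ]
pump_grip side 0.92 [381.3 190.6] [ 520.462  -151.3459  183.    ]
pump_pivot top 0.69 [390.2 202.3] [ 664.6842 -154.8301  100.    ]
pump_pivot side 0.98 [320.8 199.6] [ 669.4128 -166.3404  100.    ]
9 [(array([388., 274.], dtype=float32), array([ 496.0848, -139.8801,  183.    ])), (array([388.0769, 273.3846], dtype=float32), array([ 497.4151, -140.0308,  183.    ])), (array([400.0154, 274.8769], dtype=float32), array([ 494.732 , -165.8565,  183.    ])), (array([399.9385, 275.4923], dtype=float32), array([ 493.4022, -165.7037,  183.    ]))]
```

View pics/w15.png

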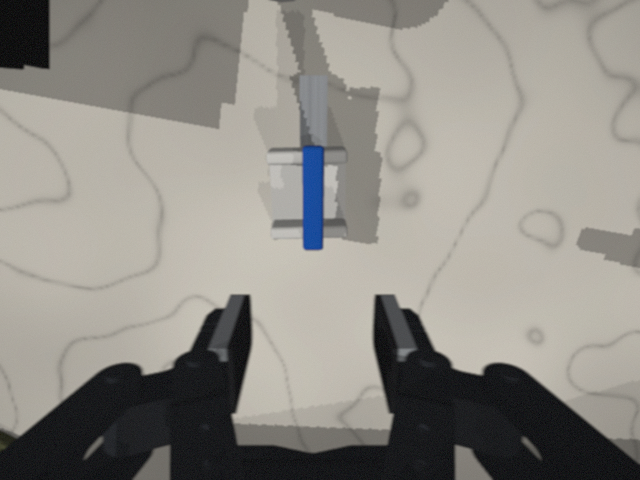

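The tool lies straight on its rest, grip point near (313,186) in the picture. Now I turn the gripper 90° with the fingers shut and go above the pump grip, expected at (524,-155,183).

Request:
{"name": "carry_out", "arguments": {
  "deltas": [
    [[0, 0, -8], [0, 0, 0], 0],
    [[0, 0, -8], [0, 0, 0], 0],
    [[0, 0, -8], [0, 0, 0], 0],
    [[0, 0, -8], [0, 0, 0], 0],
    [[0, 0, -8], [0, 0, 0], 0],
    [[0, 0, -8], [0, 0, 0], 0],
    [[0, 0, -8], [0, 0, 0], 0],
    [[0, 0, -8], [0, 0, 0], 0]
  ]
}}

```text
t: 20.95
tcp_pos: [449.6, -348.5, 262.7]
eef_rot: [[0.968, -0.249, -0.005], [-0.249, -0.968, 0.004], [-0.006, -0.002, -1.0]]
contact_force: [1.3, -0.4, -1.0]
grip_width: 0.0
```

Run:
```python
from h import *
delta([518,-155,255],down(1.546))
o=bot.get_obs();print(o['tcp_pos'],o['joint_positions'])
```

```text
t 20.95 tcp [ 449.6398 -348.5191  262.7402] rot deg [ -0.1796   0.332  -13.003 ] shift now-axes m [ 0.018  -0.2044  0.0081] final-axes [ 0.0635 -0.1952  0.0077] F [ 1.2589 -0.3712 -1.021 ] g 0.0
[ 449.6398 -348.5191  262.7402] [-0.6593  0.2541 -0.0866  1.2367 -0.0002  1.1633]
```

Request:
{"name": "carry_out", "arguments": {
  "deltas": [
    [[0, 0.3, -6.5], [0, 0, 0], 0],
    [[0, 0, -6.5], [0.01, -0.03, 0], 0],
    [[0, 0, 0], [0.013, -0.04, 0], 0],
    [[0, 0, 0], [0.013, -0.04, 0], 0],
    [[0, 0, 0], [0.013, -0.04, 0], 0],
    [[0, 0, 0], [0.01, -0.03, 0], 0],
    [[0, 0, 0], [0.004, -0.015, 0], 0],
    [[0, 0, 0], [0, 0, 0], 0]
  ]
}}

```text
t: 21.75
tcp_pos: [521.3, -150.2, 262.0]
eef_rot: [[1.0, -0.015, 0.0], [-0.015, -1.0, 0.003], [0.0, -0.003, -1.0]]
contact_force: [-1.1, -0.9, 0.7]
grip_width: 0.001
```

Run:
```python
from h import *
delta([518,-155,220],down(1.546))
w=shot('wrist','w16.png');s=shot('side','s16.png')
```

```text
t 21.75 tcp [ 521.3288 -150.2436  262.0439] rot deg [-0.1615 -0.0093  0.5591] shift now-axes m [-0.0033  0.0049  0.042 ] final-axes [-0.0032  0.0048  0.042 ] F [-1.0906 -0.9133  0.6655] g 0.001
```

View pics/w16.png

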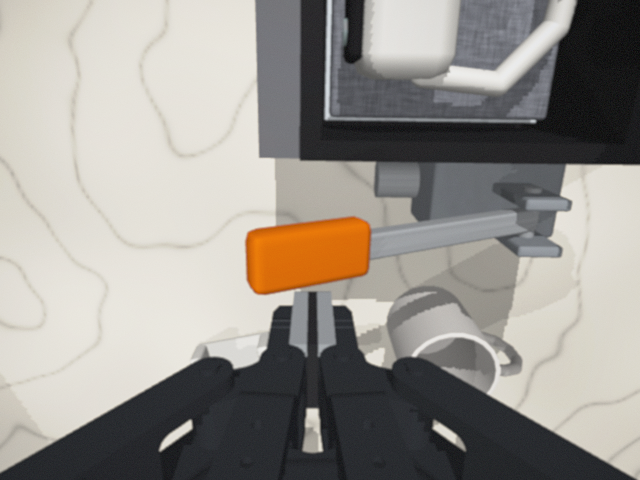

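View pics/s16.png

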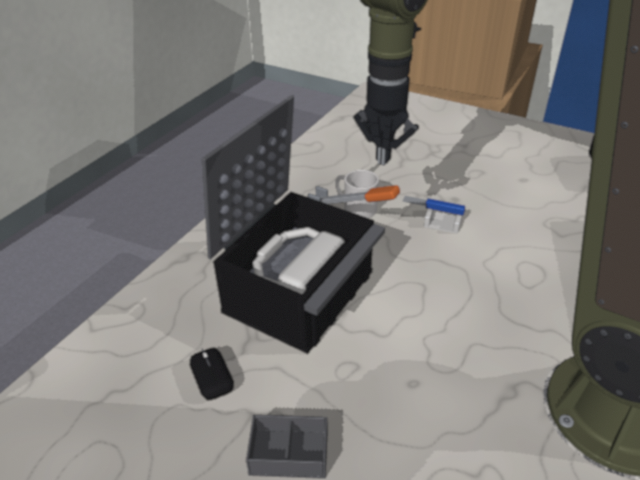

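Run:
```python
from h import *
w=(bot.get_obs(),bot.get_image('wrist'))
print(atz(*w,(308,255),183),atz(*w,(252,262),198),atz(*w,(368,244),168), atz(*w,(455,230),125))
```

```text
[ 517.189  -153.5243  183.    ] [ 490.2576 -150.9308  198.    ] [ 550.1653 -153.3438  168.    ] [ 612.2401 -160.0127  125.    ]
```

Request:
{"name": "carry_out", "arguments": {
  "deltas": [
    [[0, 0, 0.5], [-0.003, 0.004, 0.015], 0],
    [[0, 0, 0], [0, 0, 0.02], 0],
    [[0, 0, 0], [0, 0, 0.012], 0],
    [[0, 0, 0], [0, 0, 0], 0]
  ]
}}

```text
t: 22.3
tcp_pos: [517.0, -161.3, 214.2]
eef_rot: [[0.999, -0.033, 0.001], [-0.033, -0.999, 0.0], [0.001, -0.0, -1.0]]
contact_force: [0.4, 0.4, -0.7]
grip_width: 0.001
```

Run:
```python
from h import *
delta([518,-154,203],down(1.546))
```

```text
t 22.3 tcp [ 516.9792 -161.2704  214.2331] rot deg [-0.0063 -0.0757 -0.4919] shift now-axes m [ 0.0008 -0.0073  0.0112] final-axes [ 0.0008 -0.0073  0.0112] F [ 0.4052  0.4348 -0.6704] g 0.001
```

Request:
{"name": "carry_out", "arguments": {
  "deltas": [
    [[0, 0, 0], [0, -0.006, 0.004], 0],
    [[0, 0, 0], [0, -0.002, 0.01], 0],
    [[0, 0, 0], [-0.003, 0, 0.015], 0],
    [[0, 0, 0], [-0.003, 0, 0.015], 0],
    [[0, 0, 0], [-0.002, 0, 0.012], 0],
    [[0, 0, 0], [-0.002, 0, 0.012], 0],
    [[0, 0, 0], [0, 0, 0], 0]
  ]
}}

```text
t: 23.0
tcp_pos: [510.8, -154.3, 148.6]
eef_rot: [[0.999, -0.034, 0.011], [-0.034, -0.999, -0.004], [0.011, 0.004, -1.0]]
contact_force: [-1.4, 0.1, 7.6]
grip_width: -0.002
```

Run:
```python
from h import *
delta([502,-154,103],down(1.546))
w=shot('wrist','w17.png')
```

```text
t 23.0 tcp [ 510.7877 -154.2509  148.5938] rot deg [ 0.2322 -0.6238 -0.5516] shift now-axes m [-0.0093 -0.0001  0.0455] final-axes [-0.0088 -0.      0.0456] F [-1.4495  0.1173  7.6138] g -0.002
```

View pics/w17.png

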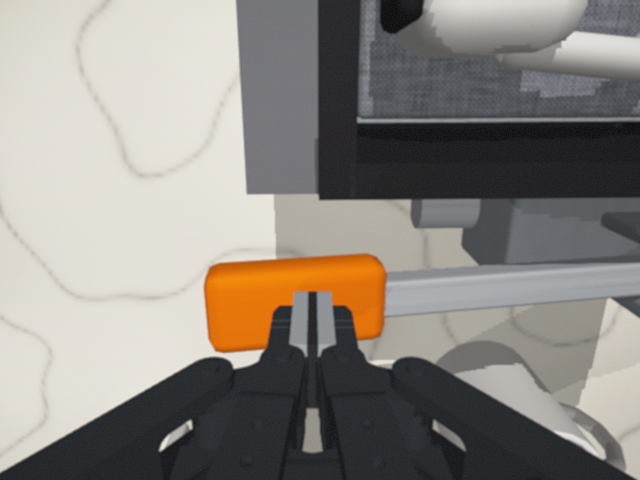

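The fingertips sit on the orange grip near (312,300) and it presses with 7.6 N. Finishing the stroke.

Request:
{"name": "carry_out", "arguments": {
  "deltas": [
    [[0, -0.6, 0], [-0.004, 0, 0.012], 0],
    [[0, 0, 0], [-0.002, 0, 0.012], 0],
    [[0, 0, 0], [0, 0, 0.01], 0],
    [[0, 0, 0], [0, 0, 0.004], 0],
    [[0, 0, 0], [0, 0, 0], 0]
  ]
}}

```text
t: 23.55
tcp_pos: [507.9, -154.3, 116.2]
eef_rot: [[0.999, -0.033, 0.007], [-0.033, -0.999, -0.006], [0.007, 0.006, -1.0]]
contact_force: [-2.8, 0.5, 8.6]
grip_width: 0.002
```

Run:
```python
from h import *
delta([502,-154,103],down(1.546))
```

```text
t 23.55 tcp [ 507.8668 -154.2741  116.2301] rot deg [ 0.3501 -0.4133 -0.497 ] shift now-axes m [-0.006  -0.0002  0.0132] final-axes [-0.0059 -0.0001  0.0132] F [-2.8081  0.4505  8.6359] g 0.002
```

Request:
{"name": "carry_out", "arguments": {
  "deltas": [
    [[0, -0.4, 0], [-0.003, 0, 0.006], 0],
    [[0, 0, 0], [-0.001, 0, 0.006], 0],
    [[0, 0, 0], [0, 0, 0.005], 0]
  ]
}}

```text
t: 23.85
tcp_pos: [508.3, -154.3, 104.0]
eef_rot: [[0.999, -0.033, 0.009], [-0.032, -0.999, -0.007], [0.009, 0.007, -1.0]]
contact_force: [-5.7, 0.4, 9.4]
grip_width: -0.002
```

Request:
{"name": "carry_out", "arguments": {
  "deltas": [
    [[0, 0, 0], [0, 0, 0.004], 0],
    [[0, 0, 0], [0, 0, 0.002], 0]
  ]
}}

```text
t: 24.05
tcp_pos: [508.5, -154.3, 99.8]
eef_rot: [[0.999, -0.032, 0.01], [-0.032, -0.999, -0.008], [0.01, 0.008, -1.0]]
contact_force: [-4.3, 0.2, 10.4]
grip_width: 0.002
```

Run:
```python
from h import *
delta([518,-154,203],down(1.546))
w=shot('wrist','w18.png');s=shot('side','s18.png')
```

```text
t 24.05 tcp [ 508.4804 -154.2927   99.7925] rot deg [ 0.443  -0.5705 -0.4218] shift now-axes m [ 0.0105  0.0002 -0.1031] final-axes [ 0.0095 -0.0005 -0.1032] F [-4.2622  0.1953 10.3818] g 0.002
```

View pics/w18.png

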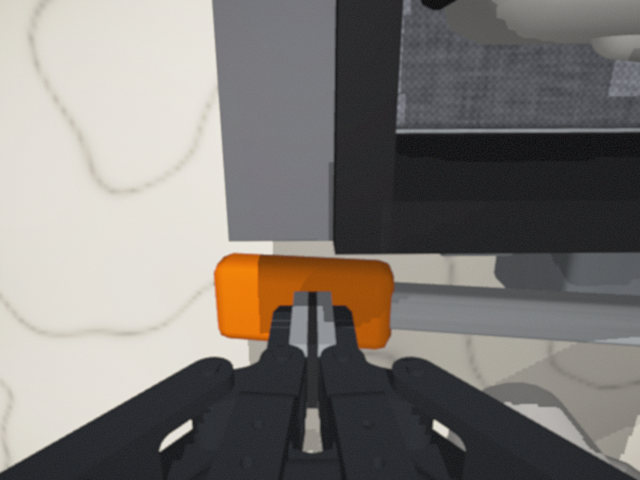

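View pics/s18.png

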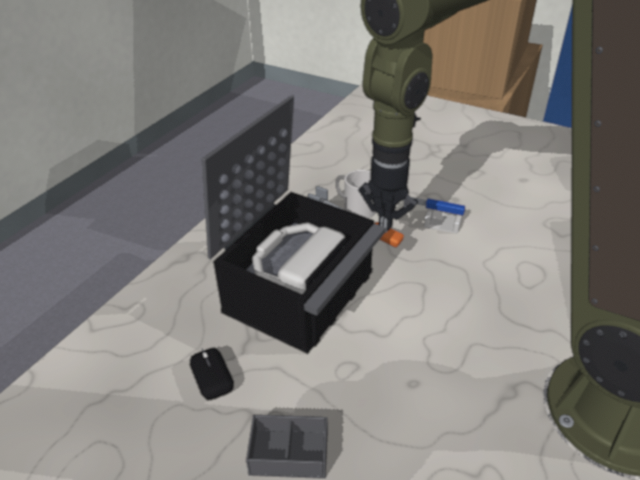

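Request:
{"name": "carry_out", "arguments": {
  "deltas": [
    [[0, 0, 0], [0, 0, 0.002], 0],
    [[0, 0, 0], [0, 0, 0.002], 0]
  ]
}}

```text
t: 24.35
tcp_pos: [508.7, -154.3, 99.6]
eef_rot: [[0.999, -0.032, 0.011], [-0.032, -0.999, -0.009], [0.011, 0.009, -1.0]]
contact_force: [-9.6, 2.4, 22.5]
grip_width: 0.005
```

The force jumped to 22 N at z=99.6, so that is the solid stop. Letting the handle right up.

Request:
{"name": "carry_out", "arguments": {
  "deltas": [
    [[0, 0, 0], [0.002, 0, -0.03], 0],
    [[0, -0.5, -0.4], [0.003, 0, -0.035], 0],
    [[0, 0, 0], [0.003, 0, -0.035], 0],
    [[0, 0, 0], [0, 0, -0.012], 0],
    [[0, 0, 0], [0, 0, 0], 0]
  ]
}}

```text
t: 24.85
tcp_pos: [518.5, -153.4, 218.4]
eef_rot: [[1.0, -0.024, 0.007], [-0.024, -1.0, -0.011], [0.008, 0.01, -1.0]]
contact_force: [-0.1, -0.0, -0.4]
grip_width: 0.001
```

Run:
```python
from h import *
delta([515,-154,205],down(1.546))
s=shot('side','s19.png')
w=shot('wrist','w19.png')
```

```text
t 24.85 tcp [ 518.5035 -153.4186  218.3523] rot deg [ 0.5965 -0.4438  0.0487] shift now-axes m [-0.0036  0.0005  0.0133] final-axes [-0.0035  0.0007  0.0134] F [-0.0981 -0.0106 -0.3542] g 0.001
```

View pics/w19.png

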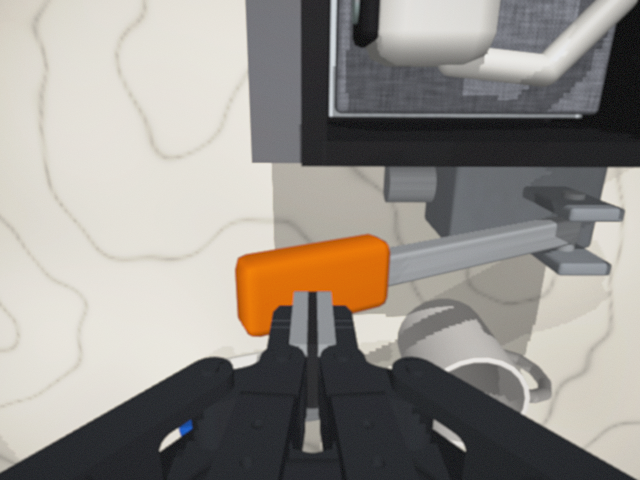

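Request:
{"name": "carry_out", "arguments": {
  "deltas": [
    [[0.6, -0.4, 0], [-0.002, 0.002, 0.016], 0],
    [[0, 0, 0], [-0.002, 0, 0.017], 0],
    [[0, 0, 0], [-0.002, 0, 0.017], 0],
    [[0, 0, 0], [-0.002, 0, 0.017], 0],
    [[0, 0, 0], [-0.002, 0, 0.017], 0],
    [[0, 0, 0], [-0.002, 0, 0.014], 0],
    [[0, 0, 0], [-0.002, 0, 0.007], 0],
    [[0, 0, 0], [0, 0, 0.003], 0]
  ]
}}

```text
t: 25.75
tcp_pos: [501.1, -155.1, 97.5]
eef_rot: [[1.0, -0.025, -0.003], [-0.025, -1.0, 0.006], [-0.003, -0.006, -1.0]]
contact_force: [-21.9, 8.1, 83.7]
grip_width: -0.001
```

The stop came harder than I wanted, at 84 N. From now on I'll finish strokes slower and shallower. Releasing and checking the tray height.

Request:
{"name": "carry_out", "arguments": {
  "deltas": [
    [[0, 0, 0], [0.003, 0, -0.03], 0],
    [[0, 0, 0], [0.004, 0, -0.035], 0],
    [[0, 0, 0], [0.004, 0, -0.035], 0],
    [[0, 0, 0], [0.002, 0, -0.012], 0],
    [[0, 0, 0], [0, 0, 0], 0]
  ]
}}

```text
t: 26.25
tcp_pos: [510.3, -155.8, 203.9]
eef_rot: [[1.0, -0.026, -0.013], [-0.026, -1.0, 0.012], [-0.013, -0.011, -1.0]]
contact_force: [-0.3, 0.7, 2.3]
grip_width: -0.002
```

Run:
```python
from h import *
delta([515,-154,205],down(1.546))
ims={n:shot(n,n+'20.png') for n in('side','wrist','top')}
rs=[]
for n in ims:
    for r in bot.landmark_of('tray_rim',n)[:1]:
        rs.append(ray(*ims[n],r['pixel']));print(n,r,[atz(*ims[n],r['pixel'],48+h)[:2] for h in (30,45,60)])
print(tri(rs) if len(rs)>1 else '')
# axis x world of case centre
```

```text
t 26.25 tcp [ 510.2977 -155.7652  203.9183] rot deg [-0.6441  0.7695 -0.0642] shift now-axes m [ 0.0046 -0.0019 -0.0011] final-axes [ 0.0047 -0.0019 -0.0011] F [-0.3254  0.6958  2.3216] g -0.002
side {'pixel': [296.9, 256.6], 'p': 0.69} [array([630.4381,   0.2235]), array([621.0292,  14.4836]), array([611.6203,  28.7438])]
top {'pixel': [317.4, 218.0], 'p': 0.63} [array([626.6249,  15.1722]), array([624.8898,  15.1629]), array([623.1546,  15.1536])]
[623.3538  14.2911  92.0681]
```

View pics/side20.png

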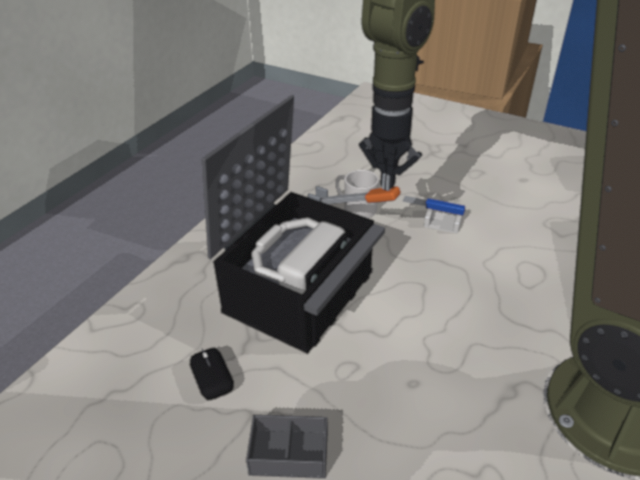

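View pics/wrist20.png

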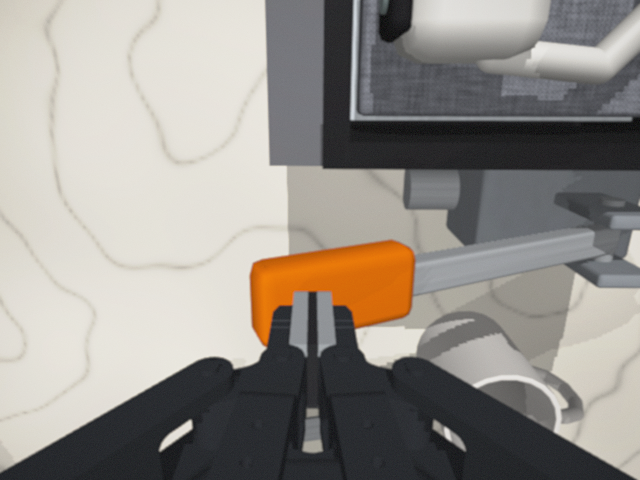

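The side view shows the tray risen, with the headset near (300,250). It triangulates to about 44 mm. I lift off a little more so the ratchet resets, then do the next stroke in careful pieces.

Request:
{"name": "carry_out", "arguments": {
  "deltas": [
    [[-0.6, 0.8, 0], [0.004, -0.001, -0.012], 0],
    [[0, 0, 0], [0, 0, -0.005], 0],
    [[0, 0, 0], [0, 0, 0], 0],
    [[0, 0, 0], [0, 0, 0.012], 0],
    [[0, 0, 0], [0, 0, 0.014], 0],
    [[0, 0, 0], [-0.002, 0, 0.015], 0],
    [[0, 0, 0], [-0.002, 0, 0.015], 0],
    [[0, 0, 0], [0, 0, 0], 0]
  ]
}}

```text
t: 27.35
tcp_pos: [506.8, -153.8, 159.8]
eef_rot: [[1.0, -0.026, -0.005], [-0.026, -1.0, 0.001], [-0.005, -0.001, -1.0]]
contact_force: [0.9, 0.0, 5.9]
grip_width: 0.003
```

Request:
{"name": "carry_out", "arguments": {
  "deltas": [
    [[0, 0, 0], [0, 0, 0.012], 0],
    [[0, 0, 0], [0, 0, 0.014], 0],
    [[0, 0, 0], [0, 0, 0.008], 0],
    [[0, 0, 0], [0, 0, 0], 0]
  ]
}}

```text
t: 27.75
tcp_pos: [506.2, -154.2, 127.2]
eef_rot: [[1.0, -0.026, -0.004], [-0.026, -1.0, -0.001], [-0.004, 0.001, -1.0]]
contact_force: [-0.7, 1.2, 7.5]
grip_width: 0.004
```

Request:
{"name": "carry_out", "arguments": {
  "deltas": [
    [[0, 0, 0], [0, 0, 0.008], 0],
    [[0, 0, 0], [0, 0, 0.008], 0],
    [[0, 0, 0], [0, 0, 0], 0]
  ]
}}

```text
t: 28.05
tcp_pos: [506.2, -154.3, 113.2]
eef_rot: [[1.0, -0.026, -0.003], [-0.026, -1.0, -0.001], [-0.003, 0.001, -1.0]]
contact_force: [-2.0, 0.2, 8.8]
grip_width: -0.001
```

Request:
{"name": "carry_out", "arguments": {
  "deltas": [
    [[0, 0, 0], [0, 0, 0.006], 0],
    [[0, 0, 0], [0, 0, 0.005], 0],
    [[0, 0, 0], [0, 0, 0], 0]
  ]
}}

```text
t: 28.35
tcp_pos: [506.5, -154.3, 104.6]
eef_rot: [[1.0, -0.026, -0.002], [-0.026, -1.0, -0.002], [-0.002, 0.002, -1.0]]
contact_force: [-2.2, 0.3, 9.4]
grip_width: 0.002
```

Request:
{"name": "carry_out", "arguments": {
  "deltas": [
    [[0, 0, 0], [0, 0, 0.003], 0],
    [[0, 0, 0], [0, 0, 0.003], 0]
  ]
}}

```text
t: 28.55
tcp_pos: [506.8, -154.3, 100.5]
eef_rot: [[1.0, -0.026, -0.001], [-0.026, -1.0, -0.002], [-0.001, 0.002, -1.0]]
contact_force: [-3.5, 0.9, 9.5]
grip_width: 0.002
```

Full stroke at normal force. Releasing fully.

Request:
{"name": "carry_out", "arguments": {
  "deltas": [
    [[0, 0, 0], [0.002, 0, -0.03], 0],
    [[0, 0, 0], [0.002, 0, -0.035], 0],
    [[0, 0, 0], [0.002, 0, -0.035], 0],
    [[0, 0, 0], [0, 0, -0.018], 0],
    [[0, 0, 0], [0, 0, 0], 0]
  ]
}}

```text
t: 29.05
tcp_pos: [513.3, -154.1, 222.9]
eef_rot: [[1.0, -0.026, -0.0], [-0.026, -1.0, -0.002], [-0.0, 0.002, -1.0]]
contact_force: [0.4, 0.4, -0.2]
grip_width: -0.002
```

Run:
```python
from h import *
delta([513,-154,205],down(1.546))
ims={n:shot(n,n+'21.png') for n in('side','wrist','top')}
rs=[]
for n in ims:
    for r in bot.landmark_of('tray_rim',n)[:1]:
        rs.append(ray(*ims[n],r['pixel']));print(n,r)
print(tri(rs) if len(rs)>1 else '')
```

```text
t 29.05 tcp [ 513.2637 -154.1099  222.9044] rot deg [ 0.0913  0.0119 -0.0634] shift now-axes m [-0.0003 -0.0001  0.0179] final-axes [-0.0003 -0.0001  0.0179] F [ 0.4162  0.3601 -0.233 ] g -0.002
side {'pixel': [298.7, 253.4], 'p': 0.82}
top {'pixel': [315.8, 220.5], 'p': 0.93}
[616.003   18.0038 106.3381]
```

View pics/side21.png

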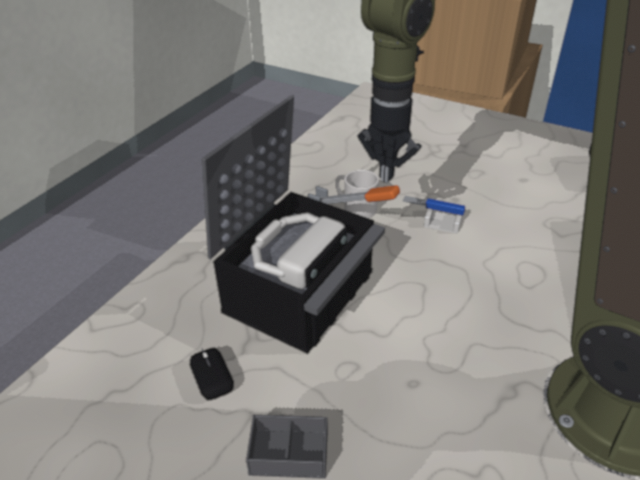

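The tray now reads about 58 mm, at or close to the top. The next stroke goes in steps, watching for the heavy feel.

Request:
{"name": "carry_out", "arguments": {
  "deltas": [
    [[0, 0, 0], [0, 0, 0.015], 0],
    [[0, 0, 0], [0, 0, 0.015], 0],
    [[0, 0, 0], [0, 0, 0.015], 0],
    [[0, 0, 0], [-0.003, 0, 0.015], 0],
    [[0, 0, 0], [-0.003, 0, 0.012], 0],
    [[0, 0, 0], [0, 0, 0], 0]
  ]
}}

```text
t: 29.95
tcp_pos: [503.6, -153.4, 142.6]
eef_rot: [[1.0, -0.026, -0.008], [-0.026, -1.0, 0.0], [-0.008, 0.0, -1.0]]
contact_force: [-1.1, 0.4, 9.2]
grip_width: 0.0
```

Request:
{"name": "carry_out", "arguments": {
  "deltas": [
    [[0, 0, 0], [0, 0, 0.006], 0],
    [[0, 0, 0], [0, 0, 0.006], 0],
    [[0, 0, 0], [0, 0, 0], 0]
  ]
}}

```text
t: 30.25
tcp_pos: [502.4, -153.5, 131.8]
eef_rot: [[1.0, -0.027, -0.01], [-0.027, -1.0, -0.0], [-0.01, 0.0, -1.0]]
contact_force: [-1.5, 0.5, 13.2]
grip_width: -0.002
```

Request:
{"name": "carry_out", "arguments": {
  "deltas": [
    [[0, 0, 0], [0, 0, 0.005], 0],
    [[0, 0, 0], [0, 0, 0], 0]
  ]
}}

```text
t: 30.45
tcp_pos: [502.2, -153.4, 128.8]
eef_rot: [[1.0, -0.027, -0.01], [-0.027, -1.0, -0.0], [-0.01, 0.0, -1.0]]
contact_force: [-2.9, 1.4, 14.9]
grip_width: -0.0
```

Heavy: 14.9 N at z=129, against 7.5 N at the same depth before. The tray is at its top stop. I release and back off.

Request:
{"name": "carry_out", "arguments": {
  "deltas": [
    [[0, 0, 0], [0.002, 0, -0.03], 0],
    [[0, 0, 0], [0.002, 0, -0.035], 0],
    [[0, 0, 0], [0.002, 0, -0.035], 0],
    [[0, 0, 0], [0, 0.01, -0.035], 0],
    [[0, 0, 0], [-0.02, 0.03, -0.02], 0],
    [[0, 0, 0], [-0.04, 0.03, 0], 0],
    [[0, 0, 0], [-0.04, 0.02, 0], 0],
    [[0, 0, 0], [0, 0, 0], 0]
  ]
}}

```text
t: 31.25
tcp_pos: [405.0, -242.8, 288.3]
eef_rot: [[1.0, -0.022, -0.014], [-0.022, -1.0, 0.001], [-0.014, -0.001, -1.0]]
contact_force: [-0.0, 0.9, -0.2]
grip_width: -0.001
```

Run:
```python
from h import *
o=bot.get_obs();print(o['t'],o['tcp_pos'],o['contact_force'])
ims={n:shot(n,n+'22.png') for n in('side','wrist','top')}
z=dict(pump_grip=183,pry_grip=40,rest_top=30,mug=0,mouse=0,caddy=0)
for l in ['tray_rim','pump_grip','lid_lip','pry_grip','rest_top','mug','mouse','caddy']:
  rs=[]
  for n in ims:
    for r in bot.landmark_of(l,n)[:1]:
        if n!='wrist': rs.append(ray(*ims[n],r['pixel']))
        if l in z: print(l,n,round(r['p'],2),atz(*ims[n],r['pixel'],z[l]))
  print(l,tri(rs) if len(rs)>1 else '')
```

```text
31.25 [ 404.965  -242.7679  288.2807] [-0.0024  0.8646 -0.1738]
tray_rim 
pump_grip side 0.88 [ 530.1348 -162.0539  183.    ]
pump_grip wrist 0.69 [ 523.5374 -153.5967  183.    ]
pump_grip top 0.84 [ 520.6403 -147.1685  183.    ]
pump_grip [ 521.3262 -144.6725  196.4333]
lid_lip [698.112   17.8482 360.8773]
pry_grip side 0.55 [ 453.4306 -360.14     40.    ]
pry_grip wrist 0.67 [ 447.6136 -350.1171   40.    ]
pry_grip top 0.73 [ 454.7592 -348.1393   40.    ]
pry_grip [ 452.4254 -346.6221   48.9464]
rest_top side 0.72 [ 436.9817 -341.7616   30.    ]
rest_top wrist 0.8 [ 441.5638 -341.9243   30.    ]
rest_top top 0.67 [ 445.181  -350.6014   30.    ]
rest_top [ 442.7699 -354.6382   19.2332]
mug side 0.87 [ 631.1988 -292.6703    0.    ]
mug wrist 0.65 [ 635.4234 -297.8679    0.    ]
mug top 0.86 [ 635.7059 -292.234     0.    ]
mug [ 633.9461 -293.4898   -1.4345]
mouse side 0.74 [637.8555 279.0909   0.    ]
mouse top 0.87 [641.3136 281.1      0.    ]
mouse [639.6082 279.9763   0.1982]
caddy side 0.65 [435.8252 340.5132   0.    ]
caddy top 0.85 [443.7417 339.7158   0.    ]
caddy [440.6491 339.446   -5.2214]
```

View pics/side22.png

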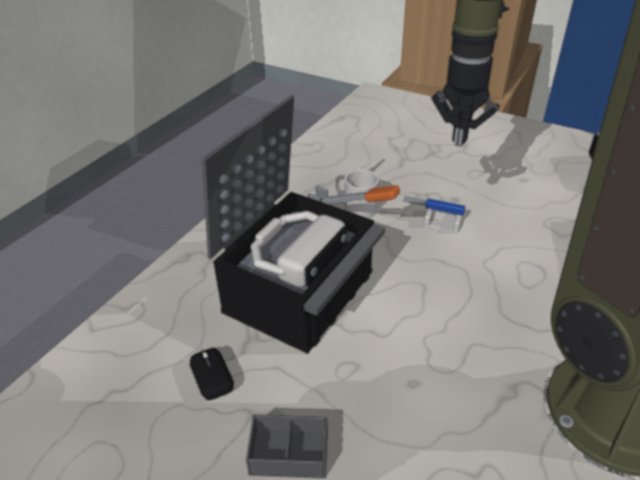

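View pics/top22.png

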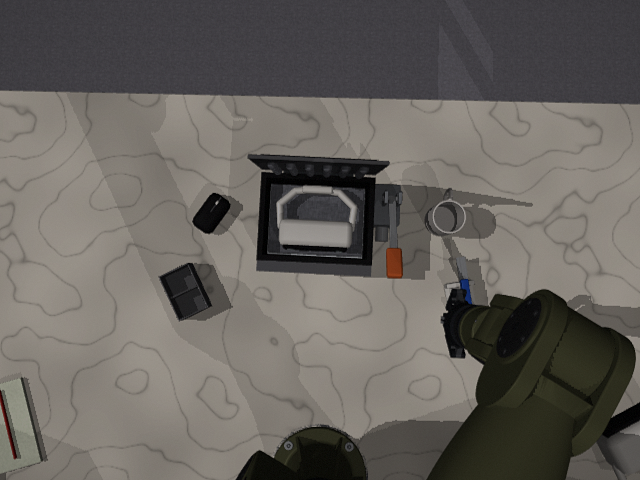

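Run:
```python
import cv2,numpy as np
I={k:cv2.imread(f'pics/side{k}.png',0).astype(np.float32) for k in ('16','20','21','22')}
def m(a,b):
    t=I[a][215:278,262:340] # headset
    best=cv2.matchTemplate(I[b][195:300,245:360],t,cv2.TM_CCOEFF_NORMED);_,v,_,l=cv2.minMaxLoc(best)
    return l[0]+245-262,l[1]+195-215,round(v,3)
for a,b in(('16','20'),('20','21'),('21','22'),('20','22'),('16','22')):print(a,b,m(a,b))
```

```text
[ WARN:0@0.031] global loadsave.cpp:275 findDecoder imread_('pics/side16.png'): can't open/read file: check file path/integrity
Traceback (most recent call last):
AttributeError: 'NoneType' object has no attribute 'astype'
```

Run:
```python
import cv2,numpy as np
f={'16':'s16','18':'s18','19':'s19','20':'side20','21':'side21','22':'side22'}
I={k:cv2.resize(cv2.imread(f'pics/{v}.png',0),None,fx=4,fy=4,interpolation=cv2.INTER_CUBIC).astype(np.float32) for k,v in f.items()}
def m(a,b):
    t=I[a][4*232:4*275,4*268:4*335]
    r=cv2.matchTemplate(I[b][4*200:4*290,4*250:4*350],t,cv2.TM_CCOEFF_NORMED);_,v,_,l=cv2.minMaxLoc(r)
    return l[0]/4+250-268,l[1]/4+200-232,round(v,3)
for a,b in(('16','19'),('19','20'),('20','21'),('21','22'),('20','22'),('16','22')):print(a,b,m(a,b))
from h import *
i=(bot.get_obs(),bot.get_image('side'))
print([proj(*i,[617,17,48+h]) for h in(30,43,56,60)])
```

```text
16 19 (0.0, -4.5, 0.99)
19 20 (-0.25, -5.0, 0.995)
20 21 (-0.25, -5.0, 0.997)
21 22 (0.0, -1.75, 0.999)
20 22 (-0.5, -6.75, 0.996)
16 22 (-0.75, -16.5, 0.987)
[array([298.2745, 263.6539]), array([298.0202, 258.7517]), array([297.7623, 253.7797]), array([297.6822, 252.2355])]
```

Picture matching shows the tray rose 5 px, or 13 mm, per full stroke. On the last partial stroke it rose only 1.75 px, about 4.6 mm, so it met the stop. The handle is up, the tool is on its rest, the lid is upright, and the arm is clear.

Run:
```python
from rig import bot
print(bot.hand_in())
```

```text
the job is handed in; nothing more can be done
None
```

I pried the lid open with the blue tool, laid the tool back on its rest and pumped the tray up. I then handed the job in at about 33 s; no verdict was reported.

- **Lid:** I slipped the blade about 15 mm into the gap, levered the lid and swung it up. The last lip measurement puts it at about 1.47 rad.
- **Tool:** It lies along its rest. The camera estimates put its grip point within about 20 mm of the rest's centre point, plus or minus several mm.
- **Pump:** It took three full strokes and one partial. On the partial stroke the handle reached 15 N at the depth where it had read 7.5 N before, so I stopped and let it up.
- **Tray:** Picture matching gave 13 mm of rise per full stroke and about 4.6 mm on the last. That fits the tray meeting its top stop.
- **Other objects:** The mug, mouse and caddy read within about 11 mm of their start positions. That is measurement scatter; nothing was touched.

**Checks that failed or disagreed:**
- On the second stroke I hit the handle's solid stop harder than intended, about 84 N at the wrist. The tray was about 44 mm up then, so it was not at its top stop.
- The final direct detection of the tray point returned too little to measure it. The tray's height therefore rests on the handle force and the picture matching.
- The side and top cameras disagreed by about 10 to 15 mm on the pump grip. The pictures show the handle back up.
- I levered the lid about 65 mm to the right of its middle, because the last joint was at its range limit nearer the centre.

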